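# Put the check weight away in its push-latch case

### The job

Put the red check weight away. Press the case's blue lid once to let it spring open, take the weight off the scale, set it down, without dropping it, so that it stands upright on the floor of the case, then swing the lid shut and press it until it latches and stays down. Leave the jar, the cup and the brush where they are.

Things in the scene. Friction and masses are not known exactly. Their poses are not given: they have to be found in the camera images.
- case: Grey weight case fixed to the bench, 104 (x) x 140 (y) x 71 mm high; origin at the centre of its underside, x from its front (latch side) to its hinge side, y along the hinge, z up. The compartment in its middle is 52 (x) by 126 mm (y); walls above the bench: front 58 mm, hinge side 60, ends 71.
- case_floor (a point): Centre of the compartment's floor, 6 mm above the bench; axes as the case's. Across x there is no room for fingers beside the 36 mm weight; along y there are 33 mm beyond each of its ends. So the weight goes in with its 60 mm length along y, held by its two ends.
- lid (a joint): Angle of the spring lid (rad): 0 = latched shut, -0.072 = pressed to its stop, 2.0 = open. Push-push latch: each press to the stop (6 mm at the spot; 2 N moves it, 4 to 8 N is plenty) and letting go changes the state. From latched it then springs to 2.0 in about 1 s once nothing is in its way; from open, swing it over and down, press to the stop, let go: it stays at 0. Short presses do nothing.
- lid_spot (a point): Where to press: centre of the orange disc (26 mm) on the outer face of the blue lid (96 x 122 x 5 mm), 80 mm from the hinge line, 16 mm from the front edge. Moves with the lid; 71 mm above the bench when latched. x points to the hinge, z out of the outer face (up when shut). A steel latch tongue hangs 38 mm below the lid, 84 mm from the hinge line.
- lid_hinge (a point): Mid-point of the lid's hinge line, 66 mm above the bench, 46 mm from the case's centre on its +x side; the line runs along the case's y. The outer face lies 5 mm from it. x and z turn with the lid as those of lid_spot. Open (2.0), the lid stands up, leaning 25 degrees beyond upright to the case's +x side.
- scale: White bench scale fixed to the bench, 260 (x) x 200 (y) mm, origin at the centre of its underside, z up; blue panel towards its -x, steel pan 190 mm square towards its +x, pan top 62 mm above the bench.
- cradle (a point): Centre of the floor of the cradle on the pan, 66 mm above the bench, where the weight stands at first; axes as the scale's. Floor plate 4 mm thick, 40 mm wide in x; two end fences (7 mm thick, 50 mm wide in x, tops 104 mm above the bench) face each other along y, 68 mm apart: no room for fingers at the weight's ends. Its x sides are open.
- weight_mid (a point): Centre (half-way up) of the check weight, a loose red steel block 36 (x) x 60 (y) x 40 mm (z), about 0.6 kg, brass plug in its top. In the cradle its length lies along the scale's y and only its 36 mm width can be gripped. To be held by its ends it must be set down on the open bench, between scale and case, and taken again.
- weight: The same check weight; origin at the centre of its underside, axes as weight_mid.
- jar: Amber jar with a white lid, 64 mm wide, 85 mm high, origin at the centre of its underside; leave alone.
- cup: Steel cup, 72 mm wide, 70 mm high, origin at the centre of its underside; leave alone.
- brush: Hand brush lying on the bench, origin on its underside, about half-way along, handle to its -x; leave alone.
Mind the look-alikes: they are no part of the job. There is more than one size of the weight; the job needs the smaller. Of the things that look like the case, the smaller one is meant.

How it is judged:
On the way, in this order (a step that is already met when the one before it is completed fails the run):
1. the lid has been released and stands open (lid angle above 1.2 rad) (value of joint lid above 1.2 rad), for 0.2 s.
2. the weight stands on the case's floor, let go, with the lid still open (x of weight_mid in the frame of case_floor between -0.014 and 0.014 m and y of weight_mid in the frame of case_floor between -0.036 and 0.036 m and z of weight_mid in the frame of case_floor between 0.016 and 0.024 m and angle between weight_mid's own z axis and vertical below 0.12 rad and value of joint lid above 1 rad and contact force between weight and the fingers below 0.1 N), for 0.2 s.
At the end, for the whole second after the job is handed in: The lid is latched shut (angle within 0.03 rad of 0) and stays so by itself; inside, the weight stands upright (within 0.12 rad) and at rest on the compartment's floor, its centre within 14 mm (x) and 36 mm (y) of the floor's centre and 16 to 24 mm above it (x of weight_mid in the frame of case_floor between -0.014 and 0.014 m and y of weight_mid in the frame of case_floor between -0.036 and 0.036 m and z of weight_mid in the frame of case_floor between 0.016 and 0.024 m and angle between weight_mid's own z axis and vertical below 0.12 rad and value of joint lid between -0.03 and 0.03 rad and linear speed of weight below 0.02 m/s); the robot touches nothing.
It fails at once if the weight is dropped: it falls freely, out of the fingers, faster than 0.35 m/s (a drop of more than about 6 mm) (linear speed of weight above 0.35 m/s and contact force between weight and the fingers below 0.1 N).
It fails at once if the jar, the cup or the brush is pushed more than 30 mm from its place (distance of any of jar, cup, brush from where it was at the start of the episode above 0.03 m).
It fails at once if the jar or the cup is tipped over (angle between any of jar, cup's own z axis and vertical above 0.4 rad).
It also fails if it takes over 72 s, if anything falls off the work surface, if the arm or the gripper's body presses on something with over 40 N, if the wrist force passes 120 N, or if a joint passes its speed limit or range.

### The arm

A 6-joint arm with a two-finger parallel gripper is mounted at the origin on the work surface. World frame = base frame: x ahead of the robot, y to its left, z up, the work surface at z = 0. Lengths are in m, angles in rad, forces in N, time in s.
With the tool pointing down it reaches from about 0.375 to 0.9 m from the base axis. Payload 3.1 kg.
Tool frame: the origin (TCP) lies midway between the tips of the shut fingers; the grasp point (between the pads) lies 19 mm behind it (manip.hold_point_z is the distance from the TCP to the grasp point, in m); x points along the fingers, y is the direction in which the jaws open and shut, and the axes are right-handed (so a half turn about x gives the same grasp; the last joint's range is limited). The gripper opens to 85 mm and grips with 20 to 120 N. Pads are 22 mm wide; open, the fingers measure 114 mm over their backs; the gripper's body (76 mm by 85 mm) begins 54 mm behind the grasp point. The pads swing forward as they close: fully open they stand 13 mm farther back than shut.
Start: joints at [-0.178, 0.527, 1.433, -0, 1.181, -0.178], TCP at [0.625, 0, 0.199] pointing down, gripper open.
Joint ranges: [-3.08, 3.08], [-0.75, 2.2], [0.22, 2.44], [-1.43, 4.57], [0, 2.65], [-2.85, 2.85]. Speed limits (rad/s): [2.79, 2.79, 3.14, 3.14, 3.14, 3.14].

### API

Orientations are given as a unit quaternion [x, y, z, w].
In Python, from station import manip, snapshot gives the robot as it stands.
- The arm moves only by the tool play_rows, never from a script. Its argument "series" is a list of rows, each a list of 4 numbers: the shift along the tool's x, y, z in m, then the turn about the tool's x in degrees. In form: [[tx, ty, tz, spin], ...]. A call has 1 to 20 rows; each row is the pose to reach, as a shift and turn from the pose measured when the call began, along the tool's axes at that moment; what a row does not reach only later rows make up. A row lasts 1/10 s, in which the tool goes at most 50 mm and 8.59 degrees, less where a joint would pass 70% of its speed; a pose out of reach is approached as far as the arm can. A call with a gripper value outside its range is refused whole. "claw" is the opening in per cent of the stroke, from 0 (shut) to 100 (fully open), set as the call begins (left out, the last holds). The fingers move at their own pace and stop on an object; "force" is the grip in N (left out, the last holds). Time passes only in rows, so rows that repeat a pose let the fingers close. It gives the time, the measured TCP pose, the force and the opening at its end, in the units of the state.
- manip.sense(): the state, without advancing time (a new reading comes with each control period).
- snapshot(name): name is "scene" or "side" or "wrist"; returns a dict with "image" (400x640x3 uint8, blue, green, red), "depth" (400x640 float32, m along the optical axis (not along the pixel's ray), 0 where there is no reading), "fov_y" (degrees; the focal length in pixels is half the picture's height over the tangent of half this angle, whatever the lens; pixels are square), "cx", "cy" (the principal point, pixels), "dist" ([k1, k2, p1, p2, k3] as OpenCV has them; the pictures are not rectified), "R" (3x3) and "t" (3): a world point X has camera coordinates R X + t. Camera axes: x right, y down, z forward; pixel columns grow to the right and rows downward; lengths in m; the calibration is good to about 2 mm. A picture is of the moment at which its call begins.
- manip.sign_off(): hands the job in, once; it reports no verdict.
The state is a dict: "t": time; "q": joint angles; "qd": joint speeds; "tau": joint torques, N m; "tcp_pos": TCP position; "tool_rot": TCP orientation; "force": force on the tool from outside, world axes, zero at the start; "ft_torque": the same for the moment, N m; "finger_gap": opening from 0.0 (shut) to 1.0 (fully open).
Only numpy, scipy, OpenCV 4.12 (cv2) and the standard library are available. Lean on these libraries where they do the work, as an engineer would, in place of code of your own. Each camera call takes 0.05 s, during which the arm holds its last target.

## Working session

There is one attempt and no reset: what is moved stays moved. The work goes in short steps, Python scripts to look and compute and a tool call to move; the robot and the scene stay as the last step left them, time stands still between calls to the robot, and variables do not carry over. Pictures are saved under pics/ and viewed, and the job is handed in when it is done.

Besides the shell and the picture viewer there is one more tool, called after "Emit:" as a command line: name --pt "numbers of a row" for each row, then --argument value for the rest. play_rows: Moves the arm, as the interface text tells. Its arguments: {"type":"object","properties":{"series":{"type":"array","items":{"type":"array","items":{"type":"number"}}},"claw":{"type":"number"},"force":{"type":"number"}},"required":["series"]}

```bash
ls; mkdir -p pics; cat > h.py <<'E'
import numpy as np, cv2
from station import manip, snapshot
def K(s):
    f=200/np.tan(np.radians(s["fov_y"])/2)
    return np.array([[f,0,s["cx"]],[0,f,s["cy"]],[0,0,1.]])
def ray(s,uv):
    uv=np.array(uv,float).reshape(-1,1,2)
    n=cv2.undistortPoints(uv,K(s),np.array(s["dist"],float)).reshape(-1,2)
    d=np.c_[n,np.ones(len(n))]@np.array(s["R"])
    o=-np.array(s["R"]).T@np.array(s["t"])
    return o,d
def plane(s,uv,z):
    o,d=ray(s,uv); return o+d*((z-o[2])/d[:,2])[:,None]
def tri(s1,u1,s2,u2):
    o1,d1=ray(s1,u1);o2,d2=ray(s2,u2);d1=d1[0];d2=d2[0]
    A=np.c_[d1,-d2];x=np.linalg.lstsq(A,o2-o1,rcond=None)[0]
    a=o1+d1*x[0];b=o2+d2*x[1];return (a+b)/2,np.linalg.norm(a-b)
def deproj(s,uv):
    o,d=ray(s,uv); uv=np.array(uv,int).reshape(-1,2)
    z=s["depth"][uv[:,1],uv[:,0]]
    return o+d*z[:,None]
def cloud(s):
    v,u=np.mgrid[0:400,0:640]
    P=deproj(s,np.c_[u.ravel(),v.ravel()]).reshape(400,640,3)
    P[s["depth"]==0]=np.nan
    return P
def save(s,n):
    cv2.imwrite(f"pics/{n}.png",s["image"])
E
python3 - <<'E'
from h import *
import pickle
for n in ["scene","side","wrist"]:
    s=snapshot(n); save(s,n+"0"); pickle.dump(s,open(n+"0.pkl","wb"))
    print(n,s["fov_y"],s["dist"],-np.array(s["R"]).T@np.array(s["t"]),np.array(s["R"]).round(2).tolist())
st=manip.sense();print(st); print(manip.hold_point_z)
E
```

```text
pics
scene 57.894136984853574 [-0.08440003  0.          0.          0.          0.        ] [ 1.23374346 -0.04888871  0.89082117] [[0.06, 1.0, 0.01], [0.75, -0.04, -0.65], [-0.65, 0.05, -0.76]]
side 52.0931718206011 [-0.07549843  0.          0.          0.          0.        ] [ 0.16782138 -0.89939274  0.72430734] [[0.93, -0.37, 0.01], [-0.2, -0.53, -0.82], [0.31, 0.76, -0.57]]
wrist 59.69213648159655 [-0.03315747  0.          0.          0.          0.        ] [0.62527155 0.08186407 0.37349069] [[1.0, -0.0, -0.0], [0.0, -0.95, 0.32], [-0.0, -0.32, -0.95]]
{'t': 0.15, 'q': array([-1.78501578e-01,  5.28288977e-01,  1.43365700e+00,  3.45081885e-05,
        1.18133852e+00, -1.78465879e-01]), 'qd': array([ 2.07593841e-04, -2.71291044e-03, -4.83479702e-03,  6.57297286e-06,
        1.67027680e-03,  2.31649664e-04]), 'tau': array([ 1.17890530e-03, -4.42742836e+01, -1.78276026e+01, -2.15643640e-04,
        5.61750654e-03, -9.84718270e-06]), 'tcp_pos': array([6.24389980e-01, 1.49224068e-04, 1.97820503e-01]), 'tool_rot': array([ 0.49968014,  0.50048538, -0.50034391,  0.49948984]), 'force': array([-1.03973877, -0.23483043,  0.20284674]), 'ft_torque': array([-0.02088749, -0.01218485, -0.04445934]), 'finger_gap': 1.0028603627496269}
0.0187
```

View pics/scene0.png

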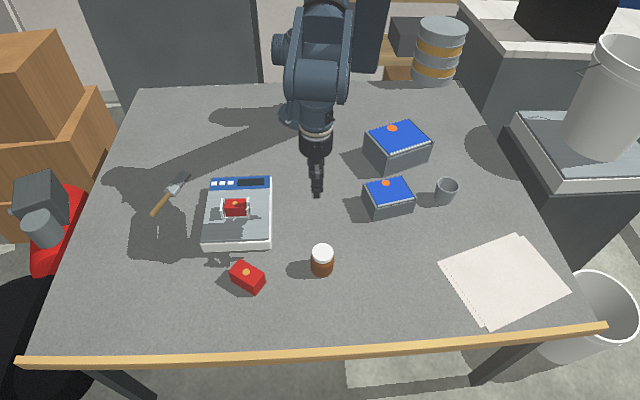

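View pics/side0.png

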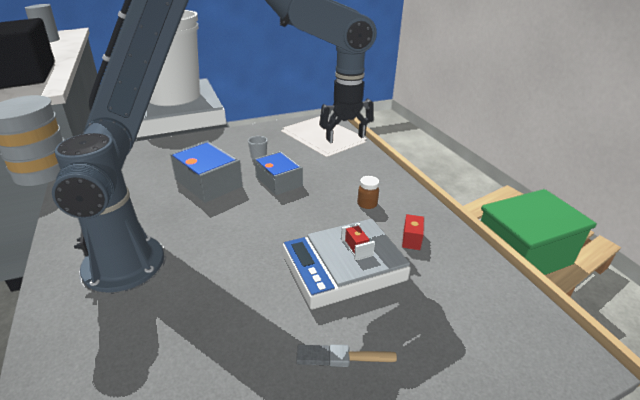

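View pics/wrist0.png

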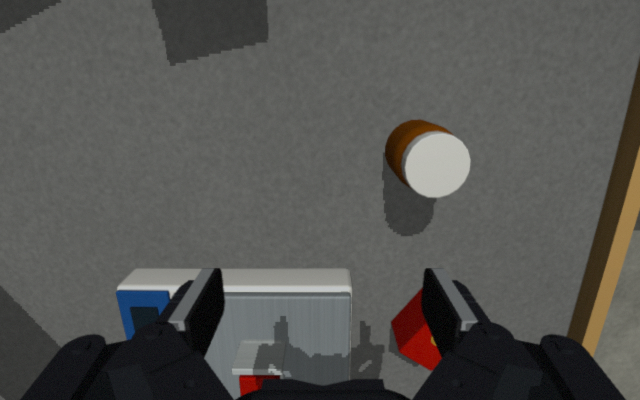

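The scene view shows the scale at about (237,212) with the small weight at (235,207). The small case is at (388,195) with its disc at (386,183), the cup at (447,188), the jar at (322,260) and the decoy weight at (247,275). The side view agrees: case (278,170), weight (357,238). Next I'll measure positions.

```bash
cat > m.py <<'E'
from h import *
import pickle,sys
def blobs(s,name,amin=30):
    hsv=cv2.cvtColor(s["image"],cv2.COLOR_BGR2HSV); H,S,V=cv2.split(hsv)
    M={"red":((H<6)|(H>174))&(S>170)&(V>60),"orange":(H>6)&(H<16)&(S>170)&(V>170),"blue":(H>105)&(H<125)&(S>140)&(V>90)}[name].astype(np.uint8)
    n,l,st,c=cv2.connectedComponentsWithStats(M)
    return [(st[i],c[i],l==i) for i in range(1,n) if st[i][4]>amin]
if __name__=="__main__":
  for n in ["scene","side"]:
    s=pickle.load(open(n+"0.pkl","rb")); P=cloud(s)
    for col in ["red","orange","blue"]:
        for st,c,m in blobs(s,col,15):
            p=P[m]; p=p[~np.isnan(p[:,0])]
            if len(p)==0: continue
            med=np.median(p,0)
            if abs(med[0]-.6)>.5 or abs(med[1])>.6 or med[2]>.2: continue
            zt=np.percentile(p[:,2],85)
            print(n,col,st[4],c.round(1),med.round(4),"z90",zt.round(4),"rng",np.percentile(p,5,0).round(3),np.percentile(p,95,0).round(3))
E
python3 m.py
```

```text
scene red 106 [232.5 202.8] [ 0.5552 -0.2321  0.1059] z90 0.1074 rng [ 0.545 -0.249  0.104] [ 0.573 -0.198  0.108]
scene red 465 [246.4 272.6] [ 0.7564 -0.1829  0.055 ] z90 0.0566 rng [ 0.726 -0.219  0.052] [ 0.787 -0.151  0.057]
scene red 22 [259.5 287.5] [ 0.7819 -0.1539  0.0153] z90 0.0211 rng [ 0.764 -0.166  0.008] [ 0.796 -0.141  0.024]
scene orange 42 [391.5 127.5] [0.233  0.3015 0.0985] z90 0.1003 rng [0.22  0.289 0.097] [0.245 0.315 0.101]
scene orange 26 [385.2 182.5] [0.4713 0.2356 0.0723] z90 0.0735 rng [0.464 0.226 0.07 ] [0.479 0.244 0.074]
scene blue 1080 [398.3 136. ] [0.2795 0.3191 0.0979] z90 0.0996 rng [0.21  0.24  0.095] [0.339 0.392 0.101]
scene blue 380 [237.4 183.5] [ 0.4409 -0.2395  0.0545] z90 0.056 rng [ 0.406 -0.31   0.052] [ 0.455 -0.136  0.057]
scene blue 803 [389.2 190.4] [0.5055 0.2431 0.0709] z90 0.0724 rng [0.46  0.187 0.068] [0.544 0.296 0.073]
side red 301 [413.1 226.6] [ 0.7467 -0.1985  0.0551] z90 0.0566 rng [ 0.714 -0.227  0.029] [ 0.78  -0.158  0.057]
side red 194 [356.5 236.1] [ 0.5524 -0.2327  0.1053] z90 0.1066 rng [ 0.541 -0.253  0.078] [ 0.572 -0.201  0.107]
side blue 925 [203.3 157.7] [0.2766 0.3094 0.0992] z90 0.1008 rng [0.209 0.236 0.096] [0.338 0.391 0.102]
side blue 463 [277.3 163.3] [0.5032 0.2368 0.0711] z90 0.0726 rng [0.456 0.185 0.069] [0.544 0.291 0.074]
side blue 735 [309.1 267.8] [ 0.4203 -0.2482  0.0533] z90 0.0546 rng [ 0.404 -0.316  0.051] [ 0.454 -0.139  0.055]
```

```bash
cat > m2.py <<'E'
from m import *
def rect(p):
    (c,wh,a)=cv2.minAreaRect(p[:,:2].astype(np.float32)*1000); return np.round(c,1),np.round(wh,1),round(a,1)
if __name__=="__main__":
  for n in ["scene","side"]:
    s=pickle.load(open(n+"0.pkl","rb")); 
    for col,z in [("blue",0.071),("red",0.106),("blue",0.055)]:
        for st,c,m in blobs(s,col,60):
            P=cloud(s); p=np.nanmedian(P[m],0)
            if abs(p[2]-z)>.006 or p[0]<.38 or abs(p[1])>.35: continue
            v,u=np.nonzero(m)
            if col=="red":
                k=P[m][:,2]>z-.006; v=v[k];u=u[k]
            else:
                mm=cv2.morphologyEx(m.astype(np.uint8),cv2.MORPH_CLOSE,np.ones((9,9)))
                v,u=np.nonzero(mm)
            q=plane(s,np.c_[u,v],z); print(n,col,z,rect(q))
    # jar white, cup
    P=cloud(s)
    def box(x0,x1,y0,y1,z0):
        k=(P[...,0]>x0)&(P[...,0]<x1)&(P[...,1]>y0)&(P[...,1]<y1)&(P[...,2]>z0)
        p=P[k]; print(n,"box",len(p),p.min(0).round(3),p.max(0).round(3))
    box(.66,.8,-.06,.1,.08); box(.42,.6,.32,.48,.06); box(.42,.62,.31,.48,.015); box(.38,.6,-.5,-.37,.008)
    # fences
    k=(P[...,0]>.5)&(P[...,0]<.62)&(P[...,1]>-.3)&(P[...,1]<-.16)&(P[...,2]>.098)&(P[...,2]<.112); p=P[k]; print("cradle",rect(p))
    k=(P[...,0]>.38)&(P[...,0]<.75)&(P[...,1]>-.38)&(P[...,1]<-.1)&(P[...,2]>.045)&(P[...,2]<.066); p=P[k]; print("scale",rect(p))
E
python3 m2.py
```

```text
scene blue 0.071 (array([501.1, 241.6]), array([ 91.1, 121.7]), 12.3)
scene red 0.106 (array([ 559.6, -221.6]), array([30.3, 58.9]), 2.5)
scene blue 0.055 (array([ 430.9, -225.4]), array([185.6,  51.6]), 89.9)
scene box 1546 [ 0.66  -0.019  0.08 ] [0.75  0.054 0.557]
scene box 134 [0.453 0.321 0.06 ] [0.539 0.47  0.072]
scene box 561 [0.453 0.31  0.015] [0.542 0.47  0.074]
scene box 309 [ 0.38  -0.5    0.008] [ 0.516 -0.424  0.025]
cradle (array([ 559.5, -223.1]), array([48.8, 83.3]), 0.3)
scale (array([ 573.2, -223.7]), array([355.2, 196.8]), 0.7)
side blue 0.071 (array([499.8, 239.1]), array([ 93.1, 119.5]), 12.4)
side red 0.106 (array([ 555.7, -227.9]), array([57.5, 35.4]), 89.2)
side blue 0.055 (array([ 428.4, -228.3]), array([ 53.7, 188.4]), 0.1)
side box 505 [ 0.66  -0.018  0.08 ] [0.748 0.045 0.403]
side box 117 [0.453 0.323 0.06 ] [0.532 0.473 0.074]
side box 361 [0.453 0.31  0.015] [0.541 0.473 0.074]
side box 843 [ 0.38  -0.5    0.008] [ 0.515 -0.424  0.023]
cradle (array([ 559.3, -225.1]), array([50.7, 84.2]), 0.2)
scale (array([ 573.7, -226.7]), array([352.7, 201.4]), 0.2)
```

Emit:
play_rows --pt "0 -0.02 -0.03 0" --pt "0 -0.05 -0.07 0" --pt "0 -0.08 -0.11 0" --pt "0 -0.1 -0.15 0" --pt "0 -0.13 -0.19 0" --pt "0 -0.15 -0.22 0" --pt "0 -0.155 -0.234 0" --pt "0 -0.155 -0.234 0" --pt "0 -0.155 -0.234 0" --claw 0 --force 60

```text
t: 1.05
tcp_pos: [0.4704, 0.2337, 0.1982]
tool_rot: [0.5, 0.5, -0.5, 0.5]
force: [0.5, 0.6, 0.9]
finger_gap: 0.003
```

```bash
python3 - <<'E'
from m2 import *
s=snapshot("wrist"); save(s,"wrist1"); pickle.dump(s,open("wrist1.pkl","wb"))
st=manip.sense(); print(st["t"],st["tcp_pos"],st["tool_rot"],st["force"],st["finger_gap"])
for st,c,m in blobs(s,"orange",60): 
    p=np.nanmedian(cloud(s)[m],0); print(st,c,p,plane(s,[c],.071)); 
    sc=pickle.load(open("scene0.pkl","rb")); print(tri(s,[c],sc,[[385.2,182.5]]))
for st,c,m in blobs(s,"blue",300):
    mm=cv2.morphologyEx(m.astype(np.uint8),cv2.MORPH_CLOSE,np.ones((25,25)))
    v,u=np.nonzero(mm); q=plane(s,np.c_[u,v],.071); print(st,rect(q), np.nanmedian(cloud(s)[m],0))
E
```

```text
1.1 [0.47069266 0.23321206 0.19816339] [-0.50000635 -0.49990636  0.5004539  -0.49963304] [ 0.56239057 -0.31825933  0.01136134] 0.0029699338100836405
[   0   83   42   47 1561] [ 19.56181935 106.20371557] [0.23507512 0.30109528 0.10068608] [[0.20943967 0.29957508 0.071     ]]
(array([ 0.18177001,  0.30528218, -0.10335589]), np.float64(0.18756679323788233))
[309 165  28  27 598] [322.74247492 178.02675585] [0.47148991 0.23533791 0.07231308] [[0.47126234 0.23495535 0.071     ]]
(array([0.47129938, 0.23510999, 0.0713544 ]), np.float64(0.0001384416492754624))
[    0     0   193   211 26238] (array([254.5, 306.4]), array([156.5, 170.4]), 20.4) [0.2869388  0.30588003 0.09982808]
[  290    89   128   153 13414] (array([502., 242.]), array([ 95.1, 122.7]), 12.4) [0.50320901 0.25052225 0.07164813]
```

View pics/wrist1.png

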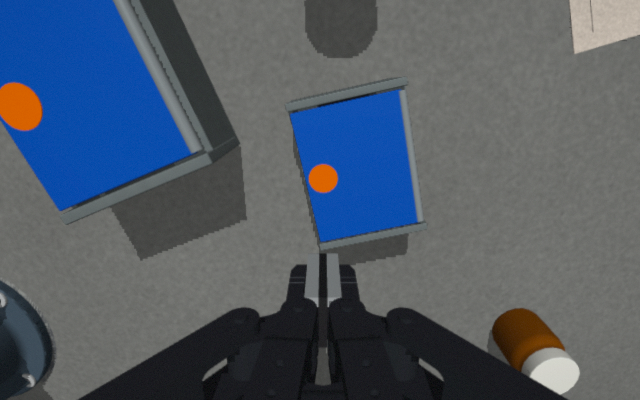

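Emit:
play_rows --pt "0.03 0 -0.002 0" --pt "0.07 0 -0.002 0" --pt "0.1 0 -0.002 0" --pt "0.115 0 -0.002 0" --pt "0.12 0 -0.002 0" --pt "0.12 0 -0.002 0"

```text
t: 1.7
tcp_pos: [0.4714, 0.2341, 0.0775]
tool_rot: [-0.5, -0.5, 0.501, -0.499]
force: [0.4, -0.7, -0.1]
finger_gap: -0.001
```

Emit:
play_rows --pt "0.004 0 0 0" --pt "0.007 0 0 0" --pt "0.009 0 0 0" --pt "0.011 0 0 0" --pt "0.013 0 0 0" --pt "0.013 0 0 0"

```text
t: 2.3
tcp_pos: [0.4711, 0.2341, 0.0644]
tool_rot: [-0.5, -0.5, 0.501, -0.499]
force: [0.1, -0.3, -0.8]
finger_gap: 0.001
```

Emit:
play_rows --pt "0.001 0 0 0" --pt "0.001 0 0 0"

```text
t: 2.5
tcp_pos: [0.471, 0.2341, 0.0633]
tool_rot: [-0.5, -0.5, 0.501, -0.499]
force: [-0.3, 0.7, 0.3]
finger_gap: -0.0
```

```bash
python3 - <<'E'
from m2 import *
st=manip.sense(); print(st["t"],st["tcp_pos"],st["force"],st["ft_torque"])
s=snapshot("wrist"); save(s,"wrist2")
s=snapshot("side"); cv2.imwrite("pics/side2.png",cv2.resize(s["image"][100:250,180:400],None,fx=3,fy=3))
E
```

```text
2.5 [0.47103175 0.23414249 0.06333882] [-0.28612307  0.71433255  0.30520898] [ 0.02858458 -0.00173285 -0.00920459]
```

View pics/side2.png

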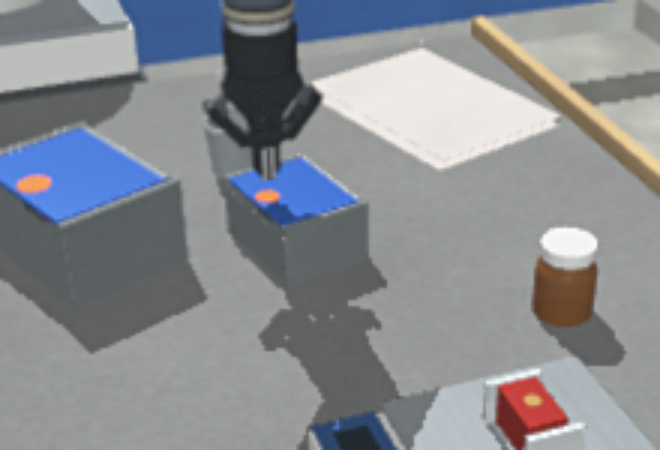

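View pics/wrist2.png

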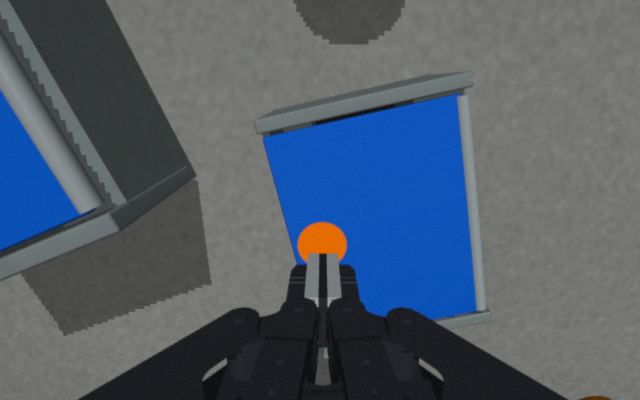

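```bash
python3 - <<'E'
from m2 import *
s=snapshot("wrist");st=manip.sense();tcp=st["tcp_pos"]
R=np.array(s["R"]);t=np.array(s["t"])
def pr(s,X):
    r=cv2.Rodrigues(np.array(s["R"]))[0]; return cv2.projectPoints(np.array([X],float),r,np.array(s["t"],float),K(s),np.array(s["dist"],float))[0].ravel()
print("cam",-R.T@t-tcp, tcp, "tcp px",pr(s,tcp))
P=cloud(s)
for uv in [(312,258),(332,258),(316,262),(328,262),(315,275),(330,275),(322,245),(322,235),(400,200),(395,140)]: print(uv,P[uv[1],uv[0]].round(4))
for n in ["side","scene"]:
    x=snapshot(n); print(n,pr(x,tcp)); save(x,n+"3")
    for d in blobs(x,"orange",10): print(d[0],d[1])
    Q=cloud(x); k=(abs(Q[...,0]-.47)<.06)&(abs(Q[...,1]-.235)<.06)&(Q[...,2]>.079)&(Q[...,2]<.11); p=Q[k]; print(len(p), p.mean(0), p[p[:,2].argsort()[:8]].round(4))
E
```

```text
cam [0.0011569  0.08188983 0.17565645] [0.47115158 0.23413021 0.06344359] tcp px [321.41108386 239.54770132]
(312, 258) [0.4674 0.2451 0.1056]
(332, 258) [0.4759 0.2448 0.1051]
(316, 262) [0.4691 0.2449 0.1087]
(328, 262) [0.4742 0.2449 0.1088]
(315, 275) [0.4689 0.2449 0.1192]
(330, 275) [0.4748 0.2448 0.1191]
(322, 245) [0.4715 0.2355 0.0732]
(322, 235) [0.4715 0.2407 0.0719]
(400, 200) [0.5113 0.2596 0.0711]
(395, 140) [0.5066 0.2903 0.0723]
side [268.64131355 167.25621231]
20 [0.4699661  0.22538352 0.10328876] [[0.4727 0.2299 0.0958]
 [0.4753 0.2272 0.0967]
 [0.4661 0.2299 0.0971]
 [0.4778 0.224  0.0978]
 [0.4682 0.2251 0.0991]
 [0.4748 0.2245 0.1017]
 [0.4625 0.228  0.1023]
 [0.4681 0.2241 0.1032]]
scene [384.46947468 184.19250473]
[382 181   7   4  26] [385.23076923 182.5       ]
19 [0.47821846 0.23105838 0.1037296 ] [[0.475  0.233  0.0955]
 [0.4767 0.2388 0.0969]
 [0.4768 0.2261 0.0977]
 [0.4774 0.229  0.0981]
 [0.4749 0.2229 0.1003]
 [0.48   0.2343 0.1006]
 [0.4783 0.2437 0.1027]
 [0.478  0.2249 0.1034]]
```

The reported TCP is already 8 mm below the lid top, but there is no contact. Depth from all three cameras puts the fingertips near z≈0.095. I'll measure the tips more carefully, then descend in guarded steps.

```bash
python3 - <<'E'
from m2 import *
s=snapshot("wrist");st=manip.sense();tcp=st["tcp_pos"]
P=cloud(s)
for r in range(246,300,4): print(r,P[r,316].round(4),P[r,328].round(4))
E
python3 -c "
import station,inspect;print([a for a in dir(station.manip) if a[0]!='_'], station.manip.hold_point_z)"
```

```text
246 [0.4684 0.2347 0.0728] [0.4747 0.2343 0.0719]
250 [0.4683 0.2314 0.0708] [0.4747 0.2323 0.0727]
254 [0.469  0.2445 0.1009] [0.4743 0.2444 0.1007]
258 [0.4691 0.2446 0.1046] [0.4743 0.2452 0.1058]
262 [0.4692 0.2452 0.1094] [0.4742 0.2447 0.1085]
266 [0.4692 0.2449 0.1122] [0.4742 0.2445 0.1115]
270 [0.4693 0.2455 0.1165] [0.4741 0.2447 0.1152]
274 [0.4694 0.245  0.1188] [0.4741 0.2449 0.1186]
278 [0.4694 0.2449 0.1216] [0.4741 0.2448 0.1214]
282 [0.4695 0.245  0.1246] [0.474  0.2454 0.1253]
286 [0.4696 0.2456 0.1282] [0.474  0.2443 0.1263]
290 [0.4696 0.2454 0.1306] [0.4739 0.2454 0.1306]
294 [0.4696 0.2453 0.133 ] [0.4739 0.246  0.1339]
298 [0.4697 0.2448 0.1347] [0.4739 0.2443 0.134 ]
['PlanningError', 'hold_point_z', 'sense', 'sign_off'] 0.0187
```

Emit:
play_rows --pt "0.008 0 -0.001 0" --pt "0.016 0 -0.001 0" --pt "0.022 0 -0.001 0" --pt "0.024 0 -0.001 0" --pt "0.024 0 -0.001 0"

```text
t: 3.3
tcp_pos: [0.4705, 0.2349, 0.0388]
tool_rot: [-0.5, -0.5, 0.502, -0.499]
force: [-0.3, -0.4, -0.8]
finger_gap: -0.001
```

Emit:
play_rows --pt "0.002 0 0 0" --pt "0.004 0 0 0" --pt "0.006 0 0 0" --pt "0.006 0 0 0"

```text
t: 3.7
tcp_pos: [0.4706, 0.235, 0.033]
tool_rot: [-0.5, -0.5, 0.502, -0.499]
force: [-1.0, -0.2, 2.8]
finger_gap: 0.003
```

Emit:
play_rows --pt "0.001 0 0 0" --pt "0.002 0 0 0" --pt "0.003 0 0 0" --pt "0.003 0 0 0"

```text
t: 4.1
tcp_pos: [0.4708, 0.235, 0.0325]
tool_rot: [-0.5, -0.5, 0.501, -0.499]
force: [-3.6, -1.9, 21.5]
finger_gap: -0.0
```

Emit:
play_rows --pt "0.001 0 0 0" --pt "0.002 0 0 0" --pt "0.002 0 0 0"

```text
t: 4.4
tcp_pos: [0.4708, 0.235, 0.0325]
tool_rot: [-0.5, -0.5, 0.501, -0.499]
force: [-4.2, -1.0, 17.3]
finger_gap: 0.002
```

At the stop, with 17–21 N of force. The true tips are about 33 mm above the reported TCP with the fingers shut. I'll let go by lifting clear.

Emit:
play_rows --pt "-0.03 -0.01 0 0" --pt "-0.07 -0.03 0 0" --pt "-0.11 -0.05 0 0" --pt "-0.15 -0.05 0 0" --pt "-0.18 -0.05 0 0" --pt "-0.2 -0.05 0 0" --pt "-0.2 -0.05 0 0" --pt "-0.2 -0.05 0.04 0" --pt "-0.2 -0.03 0.08 0" --pt "-0.2 0 0.12 0" --pt "-0.2 0.03 0.16 0" --pt "-0.2 0.05 0.2 0" --pt "-0.2 0.07 0.25 0" --pt "-0.2 0.08 0.3 0" --pt "-0.2 0.08 0.35 0" --pt "-0.2 0.08 0.35 0" --claw 100

```text
t: 6.0
tcp_pos: [0.5505, -0.1209, 0.2306]
tool_rot: [-0.501, -0.498, 0.503, -0.498]
force: [0.7, 0.3, 0.1]
finger_gap: 1.001
```

```bash
python3 - <<'E'
from m2 import *
st=manip.sense(); print(st["t"],st["tcp_pos"],st["force"],st["finger_gap"])
for n in ["scene","side","wrist"]:
    s=snapshot(n); save(s,n+"4"); pickle.dump(s,open(n+"4.pkl","wb"))
E
```

```text
6.0 [ 0.55045137 -0.12090684  0.23063393] [0.68084797 0.2615716  0.10490329] 1.0012047302398377
```

View pics/scene4.png

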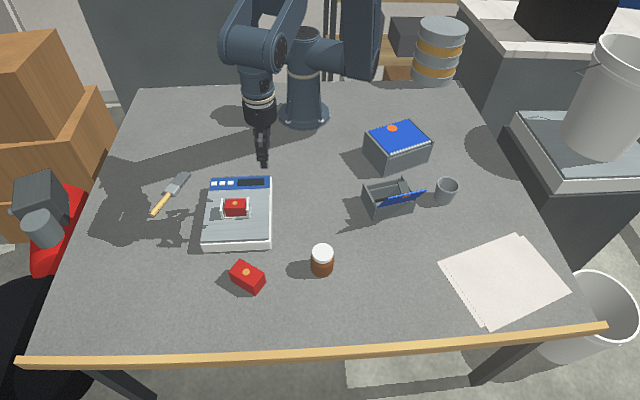

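View pics/wrist4.png

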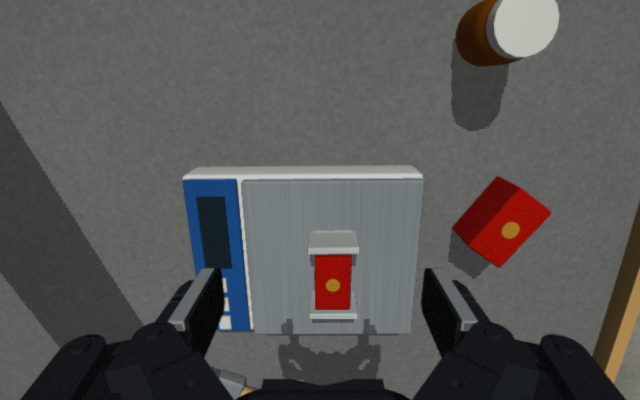

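View pics/side4.png

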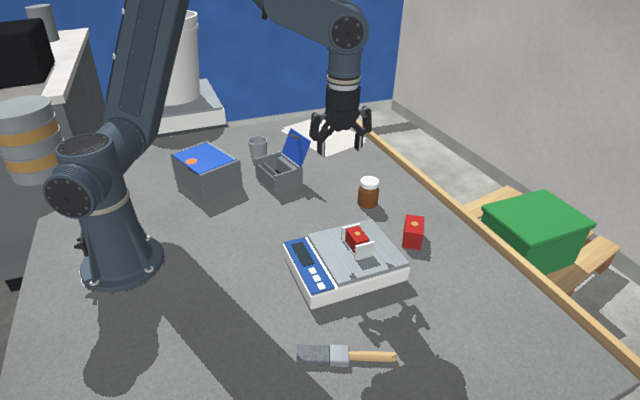

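The lid stands open (scene (405,195), side (295,150)). The wrist view shows the weight at (333,283) between its fences. Next I'll measure the weight and the open fingertips.

```bash
python3 - <<'E'
from m2 import *
s=pickle.load(open("wrist4.pkl","rb"));P=cloud(s); tcp=manip.sense()["tcp_pos"]; sc=pickle.load(open("scene4.pkl","rb")); sd=pickle.load(open("side4.pkl","rb"))
for st,c,m in blobs(s,"red",300):
    mm=cv2.morphologyEx(m.astype(np.uint8),cv2.MORPH_CLOSE,np.ones((25,25)))
    v,u=np.nonzero(mm); z=np.nanpercentile(P[m][:,2],80); print(st,z)
    for zz in (.106,):
        k=P[v,u][:,2]>z-.01; q=plane(s,np.c_[u,v][k],zz); print(rect(q))
# brass plug triangulate
def plug(x,r):
    hsv=cv2.cvtColor(x["image"],cv2.COLOR_BGR2HSV);u0,v0,w,h=r
    h_=hsv[v0:v0+h,u0:u0+w]; m=((h_[...,0]>12)&(h_[...,0]<30)&(h_[...,1]>90)).astype(np.uint8)
    n,l,st,c=cv2.connectedComponentsWithStats(m); i=1+st[1:,4].argmax(); return c[i]+[u0,v0],st[i,4]
a=plug(s,(310,250,45,60)); b=plug(sc,(222,195,28,25)); d=plug(sd,(345,225,28,25)); print(a,b,d)
print(tri(s,[a[0]],sc,[b[0]]),tri(s,[a[0]],sd,[d[0]]),tri(sc,[b[0]],sd,[d[0]]))
# finger
print("tcp",tcp)
for uv in [(205,275),(205,285),(205,300),(190,310),(215,275),(440,275),(440,285),(445,300),(430,275)]: print(uv,(P[uv[1],uv[0]]-tcp).round(4))
k=(abs(P[...,2]-.104)<.004)&(abs(P[...,0]-.555)<.05)&(abs(P[...,1]+.225)<.06)
print("cradle+wt",rect(P[k]))
E
```

```text
[ 453  177   98   90 4525] 0.056766874742953756
(array([ 722.8, -162.7]), array([70.9, 47.8]), 54.8)
[ 315  255   36   54 1720] 0.10698342068392243
(array([ 558.8, -220.6]), array([60.2, 34.6]), 89.7)
(array([332.5       , 284.77142857]), np.int32(140)) (array([234.30769231, 202.53846154]), np.int32(13)) (array([357.14285714, 232.92857143]), np.int32(14))
(array([ 0.55882504, -0.22225638,  0.10773397]), np.float64(0.0001079656303951242)) (array([ 0.55897623, -0.22322382,  0.10639745]), np.float64(0.00029400526523742297)) (array([ 0.55865576, -0.22284993,  0.10674131]), np.float64(0.0013773082847772854))
tcp [ 0.54924706 -0.11463988  0.23108996]
(205, 275) [-0.0449  0.0096  0.0563]
(205, 285) [-0.043   0.0091  0.0626]
(205, 300) [-0.0415  0.0063  0.0682]
(190, 310) [-0.0428  0.0095  0.0785]
(215, 275) [-0.0413  0.0092  0.0556]
(440, 275) [0.047  0.0091 0.056 ]
(440, 285) [0.0453 0.0082 0.0618]
(445, 300) [0.0437 0.0087 0.0722]
(430, 275) [0.0435 0.0084 0.0548]
cradle+wt (array([ 559.7, -223.4]), array([82.5, 50. ]), 90.0)
```

Emit:
play_rows --pt "0.02 0.005 0.03 0" --pt "0.04 0.01 0.06 0" --pt "0.06 0.01 0.09 0" --pt "0.08 0.01 0.105 0" --pt "0.1 0.01 0.108 0" --pt "0.11 0.01 0.108 0" --pt "0.11 0.01 0.108 0" --pt "0.11 0.01 0.108 0" --pt "0.11 0.01 0.108 0"

```text
t: 7.05
tcp_pos: [0.5593, -0.2219, 0.1221]
tool_rot: [-0.5, -0.5, 0.501, -0.499]
force: [-0.1, -0.3, -0.6]
finger_gap: 1.001
```

```bash
python3 - <<'E'
from m2 import *
st=manip.sense(); print(st["t"],st["tcp_pos"],st["tool_rot"],st["force"],st["finger_gap"])
from scipy.spatial.transform import Rotation as Ro
print(Ro.from_quat(st["tool_rot"]).as_matrix().round(4))
s=snapshot("wrist"); save(s,"wrist5")
P=cloud(s);k=(P[...,2]>.1)&(P[...,2]<.11)&(abs(P[...,0]-.559)<.03)&(abs(P[...,1]+.223)<.06)
print(rect(P[k])); 
for i,c,m in blobs(s,"red",100): print(i,c,np.nanmedian(P[m],0))
E
```

```text
7.05 [ 0.5593328  -0.2219467   0.12209231] [-0.50011946 -0.49999681  0.50095943 -0.4989222 ] [-0.12274214 -0.27837608 -0.57648373] 1.001443161206711
[[-1.9e-03  1.0e+00 -2.2e-03]
 [ 2.0e-04 -2.2e-03 -1.0e+00]
 [-1.0e+00 -1.9e-03 -2.0e-04]]
(array([ 559.5, -223.9]), array([50.1, 82.4]), 0.1)
[  498    84   142   131 10691] [576.41193527 142.50799738] [ 0.74449461 -0.17920491  0.05573277]
[ 290  177   62   96 5167] [320.71201858 223.16140894] [ 0.55900181 -0.21637849  0.10633994]
```

View pics/wrist5.png

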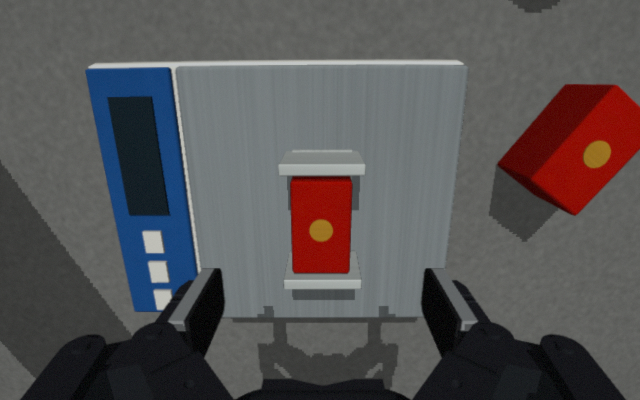

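Emit:
play_rows --pt "0.03 0 0.001 0" --pt "0.06 0 0.001 0" --pt "0.075 0 0.001 0" --pt "0.083 0 0.001 0" --pt "0.086 0 0.001 0" --pt "0.086 0 0.001 0" --pt "0.086 0 0.001 0"

```text
t: 7.8
tcp_pos: [0.56, -0.2237, 0.0373]
tool_rot: [-0.5, -0.499, 0.501, -0.5]
force: [0.3, 0.5, 0.2]
finger_gap: 1.002
```

```bash
python3 - <<'E'
from m2 import *
st=manip.sense(); print(st["t"],st["tcp_pos"],st["force"])
s=snapshot("side"); cv2.imwrite("pics/side6.png",cv2.resize(s["image"][150:300,270:470],None,fx=4,fy=4))
s=snapshot("wrist"); save(s,"wrist6")
E
```

```text
7.8 [ 0.56001985 -0.22368918  0.03726259] [0.26756174 0.54672503 0.19353737]
```

View pics/side6.png

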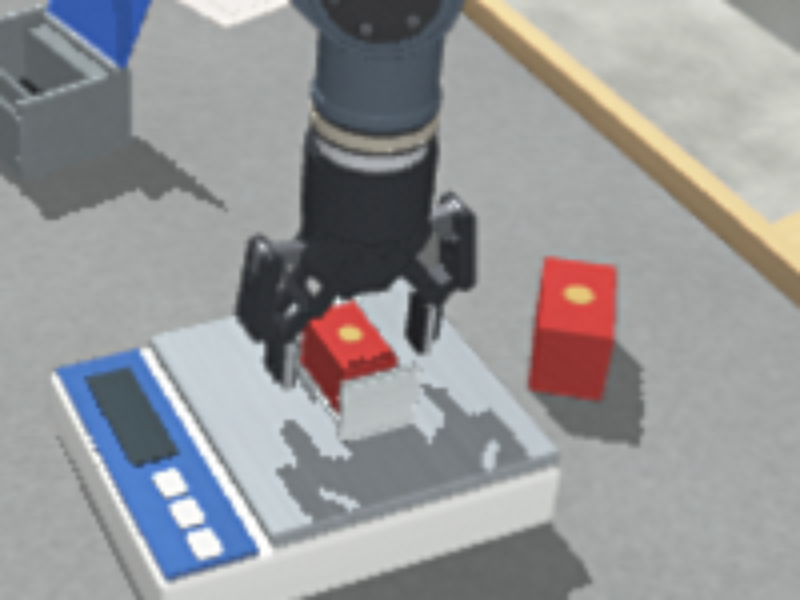

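View pics/wrist6.png

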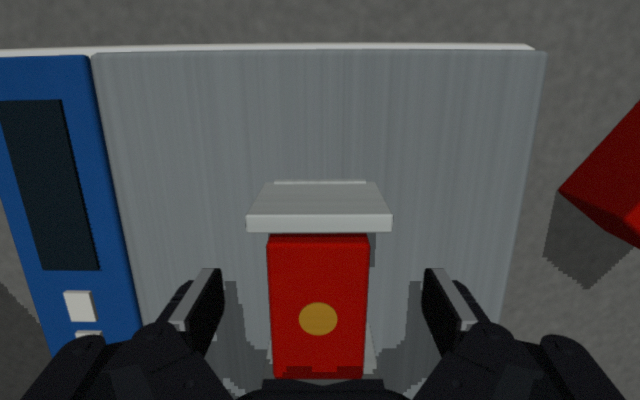

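Emit:
play_rows --pt "0 0 0 0" --pt "0 0 0 0" --pt "0 0 0 0" --pt "0 0 0 0" --pt "0 0 0 0" --pt "0 0 0 0" --pt "0 0 0 0" --pt "0 0 0 0" --claw 0 --force 60

```text
t: 8.7
tcp_pos: [0.5596, -0.2236, 0.0375]
tool_rot: [-0.5, -0.499, 0.501, -0.5]
force: [-2.6, 0.7, 4.9]
finger_gap: 0.415
```

```bash
python3 - <<'E'
from m2 import *
st=manip.sense(); print(st["t"],st["tcp_pos"],st["force"],st["finger_gap"])
s=snapshot("side"); cv2.imwrite("pics/side7.png",cv2.resize(s["image"][150:300,270:470],None,fx=4,fy=4))
s=snapshot("wrist"); save(s,"wrist7");P=cloud(s)
for uv in [(265,265),(265,275),(265,285),(370,270),(370,280),(270,275),(365,275)]: print(uv,P[uv[1],uv[0]].round(4))
E
```

```text
8.7 [ 0.55963855 -0.22364461  0.03752844] [-2.56283754  0.73934276  4.9427492 ] 0.4146840136695213
(265, 265) [ 0.5365 -0.2129  0.0852]
(265, 275) [ 0.5377 -0.213   0.0931]
(265, 285) [ 0.5389 -0.2127  0.1007]
(370, 270) [ 0.5768 -0.203   0.1068]
(370, 280) [ 0.577  -0.2069  0.1068]
(270, 275) [ 0.5396 -0.2132  0.0928]
(365, 275) [ 0.5752 -0.2051  0.1065]
```

View pics/side7.png

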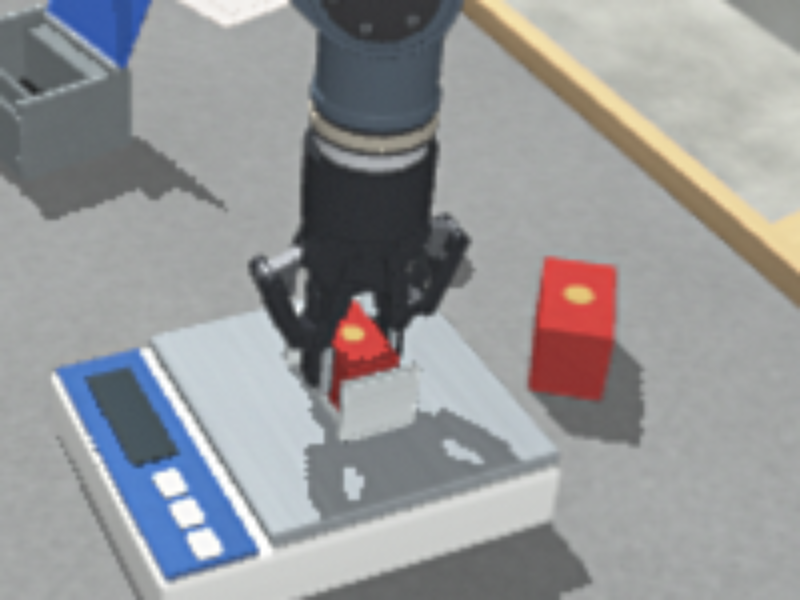

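View pics/wrist7.png

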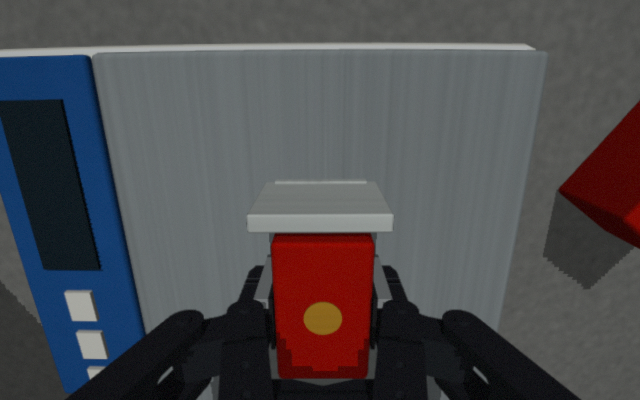

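Emit:
play_rows --pt "-0.01 0 0 0" --pt "-0.03 0 0 0" --pt "-0.05 0 0 0" --pt "-0.07 0 0 0" --pt "-0.075 0 0 0" --pt "-0.075 0 0 0"

```text
t: 9.4
tcp_pos: [0.5599, -0.2235, 0.1128]
tool_rot: [-0.5, -0.499, 0.501, -0.5]
force: [0.0, 1.0, -5.3]
finger_gap: 0.412
```

```bash
python3 - <<'E'
from m2 import *
st=manip.sense(); print(st["t"],st["tcp_pos"],st["force"],st["finger_gap"])
s=snapshot("side"); cv2.imwrite("pics/side8.png",cv2.resize(s["image"][130:280,270:470],None,fx=4,fy=4))
s=snapshot("wrist"); save(s,"wrist8");P=cloud(s)
for i,c,m in blobs(s,"red",300): print(i,np.nanmedian(P[m],0)-st["tcp_pos"])
E
```

```text
9.4 [ 0.55992825 -0.22352704  0.11276466] [ 0.03146669  1.04705825 -5.33615275] 0.41240006239478366
[  504    83   136   135 10982] [ 0.1829663   0.04285076 -0.05718195]
[  272   207   102   171 15092] [-0.00011279  0.01458481  0.06775177]
```

View pics/side8.png

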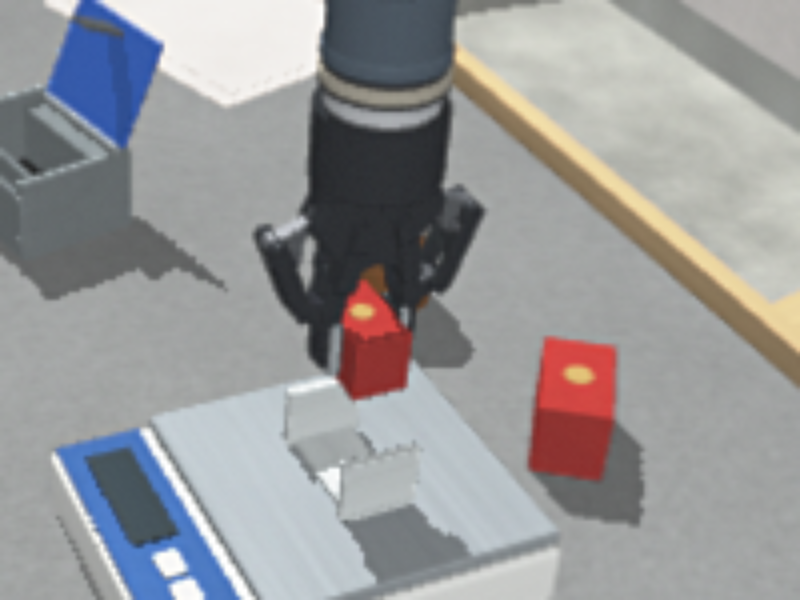

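Emit:
play_rows --pt "0 0 -0.02 0" --pt "0 -0.005 -0.05 0" --pt "0 -0.01 -0.08 -2" --pt "0 -0.015 -0.12 -4" --pt "0 -0.02 -0.15 -7" --pt "0 -0.025 -0.18 -10" --pt "0 -0.03 -0.205 -12" --pt "0.02 -0.03 -0.22 -12.4" --pt "0.05 -0.03 -0.224 -12.4" --pt "0.08 -0.03 -0.224 -12.4" --pt "0.1 -0.03 -0.224 -12.4" --pt "0.115 -0.03 -0.224 -12.4" --pt "0.12 -0.03 -0.224 -12.4" --pt "0.12 -0.03 -0.224 -12.4" --pt "0.12 -0.03 -0.224 -12.4"

```text
t: 11.0
tcp_pos: [0.5292, 0.0014, -0.0083]
tool_rot: [0.443, 0.551, -0.444, 0.55]
force: [-1.0, 0.3, -4.3]
finger_gap: 0.414
```

```bash
cat > st.py <<'E'
from m2 import *
from scipy.spatial.transform import Rotation as Ro
def show():
    st=manip.sense(); R=Ro.from_quat(st["tool_rot"]).as_matrix()
    print(round(st["t"],2),st["tcp_pos"].round(4),"yaw",np.degrees(np.arctan2(R[1,1],R[0,1])).round(2),st["force"].round(1),st["finger_gap"].round(3),"q6",st["q"].round(2)); return st
if __name__=="__main__":show()
E
python3 st.py
```

```text
Traceback (most recent call last):
  File "st.py", line 6, in <module>
    if __name__=="__main__":show()
                            ~~~~^^
  File "st.py", line 5, in show
    print(round(st["t"],2),st["tcp_pos"].round(4),"yaw",np.degrees(np.arctan2(R[1,1],R[0,1])).round(2),st["force"].round(1),st["finger_gap"].round(3),"q6",st["q"].round(2)); return st
                                                                                                                            ^^^^^^^^^^^^^^^^^^^^^^
AttributeError: 'float' object has no attribute 'round'
```

Emit:
play_rows --pt "0.006 0 0 0" --pt "0.011 0 0 0" --pt "0.015 0 0 0" --pt "0.017 0 0 0" --pt "0.017 0 0 0"

```text
t: 11.5
tcp_pos: [0.529, 0.0014, -0.0256]
tool_rot: [0.443, 0.551, -0.444, 0.55]
force: [-0.5, 0.7, -4.2]
finger_gap: 0.411
```

Emit:
play_rows --pt "0.001 0 0 0" --pt "0.002 0 0 0" --pt "0.002 0 0 0" --pt "0.002 0 0 0"

```text
t: 11.9
tcp_pos: [0.529, 0.0014, -0.0276]
tool_rot: [0.443, 0.551, -0.444, 0.55]
force: [-0.3, 0.5, -5.2]
finger_gap: 0.416
```

```bash
sed -i 's/st\["finger_gap"\].round(3)/round(st["finger_gap"],3)/' st.py; python3 st.py
```

```text
11.9 [ 0.529   0.0014 -0.0276] yaw 12.27 [-0.3  0.5 -5.2] 0.416 q6 [-0.21  0.77  1.82 -0.    0.55 -0.42]
```

Emit:
play_rows --pt "0.001 0 0 0" --pt "0.0015 0 0 0" --pt "0.0015 0 0 0"

```text
t: 12.2
tcp_pos: [0.5291, 0.0014, -0.0285]
tool_rot: [0.443, 0.551, -0.444, 0.55]
force: [-1.3, 1.2, 3.1]
finger_gap: 0.415
```

Emit:
play_rows --pt "0.001 0 0 0" --pt "0.0015 0 0 0" --pt "0.0015 0 0 0"

```text
t: 12.5
tcp_pos: [0.5292, 0.0014, -0.0285]
tool_rot: [0.443, 0.551, -0.444, 0.55]
force: [-2.6, 0.8, 10.5]
finger_gap: 0.414
```

Emit:
play_rows --pt "0 0 0 0" --pt "0 0 0 0" --pt "0 0 0 0" --pt "0 0 0 0" --pt "0 0 0 0" --pt "-0.02 0 0 0" --pt "-0.05 0 0 0" --pt "-0.08 0 0 0" --pt "-0.1 0 0 0" --pt "-0.12 0 0 0" --pt "-0.12 0 0 0" --pt "-0.12 0 0 0" --claw 100

```text
t: 13.7
tcp_pos: [0.5293, 0.0014, 0.0914]
tool_rot: [0.443, 0.551, -0.444, 0.55]
force: [1.0, -0.2, -0.2]
finger_gap: 1.001
```

Emit:
play_rows --pt "0 0 0 -8" --pt "0 0 0 -16" --pt "0 0 0 -24" --pt "0 0 0 -32" --pt "0 0 0 -40" --pt "0 0 0 -48" --pt "0 0 0 -56" --pt "0 0 0 -64" --pt "0 0 0 -72" --pt "0 0 0 -80" --pt "0 0 0 -88" --pt "0 0 0 -90" --pt "0 0 0 -90" --pt "0 0 0 -90"

```text
t: 15.1
tcp_pos: [0.5285, 0.0015, 0.0903]
tool_rot: [-0.075, 0.704, 0.076, 0.702]
force: [0.3, 1.0, -1.0]
finger_gap: 0.999
```

```bash
python3 - <<'E'
from st import *
show()
s=snapshot("wrist"); save(s,"wrist9");pickle.dump(s,open("wrist9.pkl","wb")); P=cloud(s)
for i,c,m in blobs(s,"red",300):
    mm=cv2.morphologyEx(m.astype(np.uint8),cv2.MORPH_CLOSE,np.ones((25,25)))
    v,u=np.nonzero(mm); k=P[v,u][:,2]>.036; q=plane(s,np.c_[u,v][k],.04); print(i,rect(q),np.nanmedian(P[m],0))
E
```

```text
15.1 [0.5285 0.0015 0.0903] yaw 102.23 [ 0.3  1.  -1. ] 0.999 q6 [-0.21  0.56  1.77 -0.    0.81 -1.99]
[ 280  173   88   60 4691] (array([528.1,   1.7]), array([35.8, 59.1]), 12.2) [0.52272585 0.00052703 0.04007575]
[   0  333   75   67 1223] (array([ 728.5, -206.4]), array([ 21.3, 100.8]), 54.4) [ 0.71474386 -0.20334336  0.05048277]
```

View pics/wrist9.png

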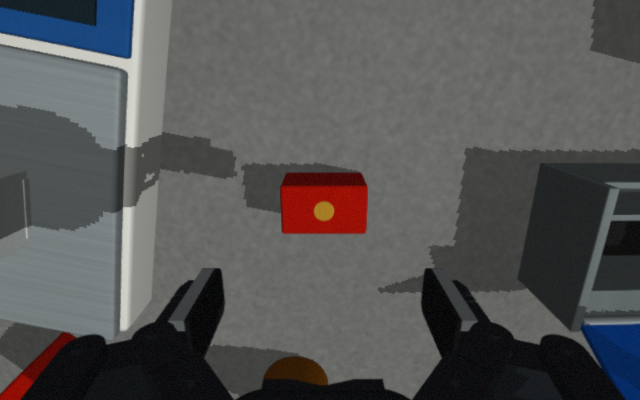

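The weight stands at (0.528, 0.0017) with yaw 12.2°. Before taking it by its ends, I'll check how far the gripper's knuckles reach sideways, since they must clear the case's end walls.

```bash
cat > prof.py <<'E'
from st import *
def prof():
    st=show(); R=Ro.from_quat(st["tool_rot"]).as_matrix()
    for n in ["scene","side"]:
        s=snapshot(n); P=cloud(s).reshape(-1,3); Q=(P-st["tcp_pos"])@R
        Q=Q[(abs(Q[:,1])<.12)&(abs(Q[:,2])<.07)&(Q[:,0]<-.03)&(Q[:,0]>-.2)&(P[:,2]>.05)]
        for h in np.arange(.03,.18,.01):
            k=(-Q[:,0]>=h)&(-Q[:,0]<h+.01)
            if k.sum()>2: print(n,round(h,3),k.sum(),"y",Q[k,1].min().round(3),Q[k,1].max().round(3),"z",Q[k,2].min().round(3),Q[k,2].max().round(3))
        cv2.imwrite(f"pics/prof_{n}.png",cv2.resize(s["image"][80:280,200:420],None,fx=3,fy=3))
if __name__=="__main__": prof()
E
python3 prof.py
```

```text
15.15 [0.5287 0.0015 0.0905] yaw 102.24 [ 0.5 -0.2 -0.4] 0.999 q6 [-0.21  0.56  1.77 -0.    0.81 -1.99]
scene 0.04 4 y 0.042 0.047 z -0.004 0.009
scene 0.05 26 y -0.055 0.055 z -0.011 0.011
scene 0.06 34 y -0.058 0.054 z -0.009 0.011
scene 0.07 30 y -0.057 0.053 z -0.007 0.011
scene 0.08 21 y -0.06 0.061 z -0.0 0.013
scene 0.09 104 y -0.075 0.071 z -0.012 0.013
scene 0.1 103 y -0.075 0.07 z -0.014 0.017
scene 0.11 121 y -0.073 0.07 z -0.017 0.017
scene 0.12 86 y -0.073 0.069 z -0.008 0.019
scene 0.13 149 y -0.071 0.068 z -0.013 0.02
scene 0.14 166 y -0.07 0.067 z -0.013 0.019
scene 0.15 30 y -0.066 0.065 z -0.012 0.011
scene 0.16 63 y -0.038 0.031 z -0.005 0.037
scene 0.17 82 y -0.038 0.031 z -0.005 0.038
side 0.04 16 y -0.051 0.045 z -0.01 0.011
side 0.05 42 y -0.058 0.048 z -0.012 0.009
side 0.06 47 y -0.06 0.051 z -0.011 0.012
side 0.07 54 y -0.059 0.055 z -0.012 0.01
side 0.08 40 y -0.059 0.052 z -0.012 0.011
side 0.09 78 y -0.077 0.073 z -0.013 0.015
side 0.1 100 y -0.076 0.074 z -0.018 0.012
side 0.11 107 y -0.075 0.069 z -0.017 0.013
side 0.12 111 y -0.074 0.07 z -0.019 0.013
side 0.13 129 y -0.073 0.066 z -0.02 0.013
side 0.14 121 y -0.071 0.069 z -0.018 0.012
side 0.15 48 y -0.068 0.061 z -0.011 0.011
side 0.16 86 y -0.04 0.018 z -0.037 0.024
side 0.17 104 y -0.039 0.017 z -0.038 0.023
```

View pics/prof_scene.png

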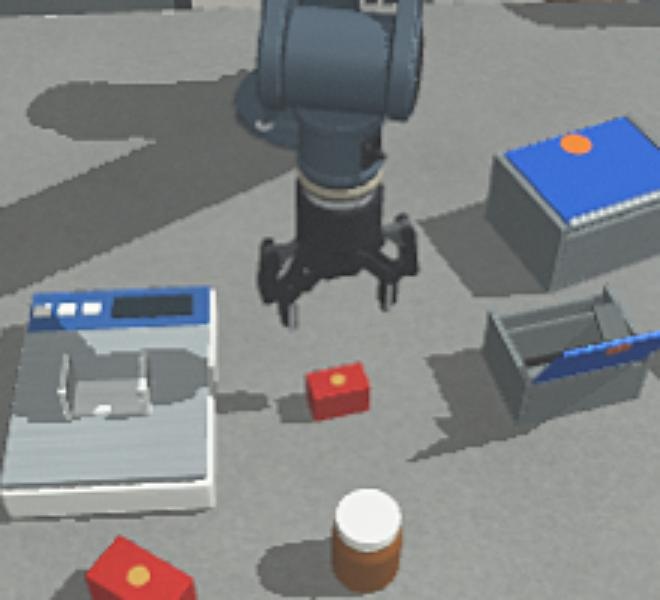

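Emit:
play_rows --pt "0.03 0 0 0" --pt "0.06 0 0 0" --pt "0.085 0 0 0" --pt "0.1 0 0 0" --pt "0.109 0 0 0" --pt "0.109 0 0 0" --pt "0.109 0 0 0"

```text
t: 15.95
tcp_pos: [0.5292, 0.0014, -0.0177]
tool_rot: [-0.075, 0.703, 0.076, 0.703]
force: [0.3, 0.4, -0.1]
finger_gap: 0.996
```

Emit:
play_rows --pt "0 0 0 0" --pt "0 0 0 0" --pt "0 0 0 0" --pt "0 0 0 0" --pt "0 0 0 0" --pt "0 0 0 0" --claw 0 --force 70

```text
t: 16.55
tcp_pos: [0.53, 0.0014, -0.0163]
tool_rot: [-0.075, 0.703, 0.075, 0.703]
force: [-0.4, 1.7, 5.9]
finger_gap: 0.685
```

Emit:
play_rows --pt "-0.01 0 0 0" --pt "-0.04 0 0 0" --pt "-0.08 0 0 0" --pt "-0.12 0 0 0" --pt "-0.15 0 0 0" --pt "-0.15 0 0 0" --pt "-0.15 0 0 0"

```text
t: 17.25
tcp_pos: [0.5291, 0.0016, 0.1338]
tool_rot: [-0.076, 0.703, 0.075, 0.703]
force: [-0.2, -0.3, -6.2]
finger_gap: 0.684
```

```bash
python3 prof.py; python3 - <<'E'
from st import *
st=manip.sense();s=snapshot("wrist"); save(s,"wrist10");P=cloud(s)
R=Ro.from_quat(st["tool_rot"]).as_matrix()
for i,c,m in blobs(s,"red",300):
    Q=(P[m]-st["tcp_pos"])@R; print(i,np.nanmedian(Q,0),rect(np.nan_to_num(P[m][P[m][:,2]>st["tcp_pos"][2]+.045])))
E
```

```text
17.25 [0.5291 0.0016 0.1338] yaw 102.24 [-0.2 -0.3 -6.2] 0.684 q6 [-0.21  0.49  1.74  0.    0.91 -1.99]
scene 0.03 55 y -0.036 0.027 z 0.003 0.018
scene 0.04 62 y -0.043 0.041 z 0.004 0.019
scene 0.05 246 y -0.044 0.041 z -0.019 0.018
scene 0.06 35 y -0.044 0.041 z -0.006 0.012
scene 0.07 27 y -0.047 0.048 z -0.012 0.012
scene 0.08 69 y -0.062 0.06 z -0.014 0.014
scene 0.09 87 y -0.062 0.06 z -0.014 0.014
scene 0.1 103 y -0.065 0.062 z -0.016 0.016
scene 0.11 91 y -0.066 0.065 z -0.011 0.018
scene 0.12 110 y -0.067 0.066 z -0.007 0.019
scene 0.13 175 y -0.068 0.066 z -0.014 0.022
scene 0.14 135 y -0.068 0.064 z -0.012 0.017
scene 0.15 16 y -0.038 0.036 z -0.003 0.01
scene 0.16 72 y -0.038 0.033 z -0.003 0.038
scene 0.17 83 y -0.038 0.031 z -0.002 0.039
side 0.03 57 y -0.038 0.025 z -0.021 0.011
side 0.04 69 y -0.044 0.026 z -0.021 0.007
side 0.05 163 y -0.046 0.043 z -0.019 0.016
side 0.06 59 y -0.044 0.045 z -0.011 0.01
side 0.07 43 y -0.044 0.04 z -0.013 0.012
side 0.08 85 y -0.063 0.062 z -0.014 0.013
side 0.09 76 y -0.065 0.064 z -0.016 0.012
side 0.1 100 y -0.065 0.063 z -0.018 0.013
side 0.11 122 y -0.068 0.065 z -0.018 0.013
side 0.12 109 y -0.069 0.066 z -0.02 0.011
side 0.13 160 y -0.07 0.065 z -0.021 0.013
side 0.14 81 y -0.067 0.062 z -0.013 0.01
side 0.15 43 y -0.041 -0.009 z -0.033 0.009
side 0.16 94 y -0.041 0.015 z -0.037 0.025
side 0.17 107 y -0.039 0.013 z -0.038 0.03
[  247   223   152   111 14892] [-0.0562512  -0.00027788 -0.01060673] (array([527.4,   1.3]), array([37. , 59.4]), 12.0)
[  30  306   92   83 3307] [ 0.08057114 -0.23529108  0.15334632] (array([530.1, -62.6]), array([1.5, 4.3]), 28.5)
```

View pics/prof_side.png

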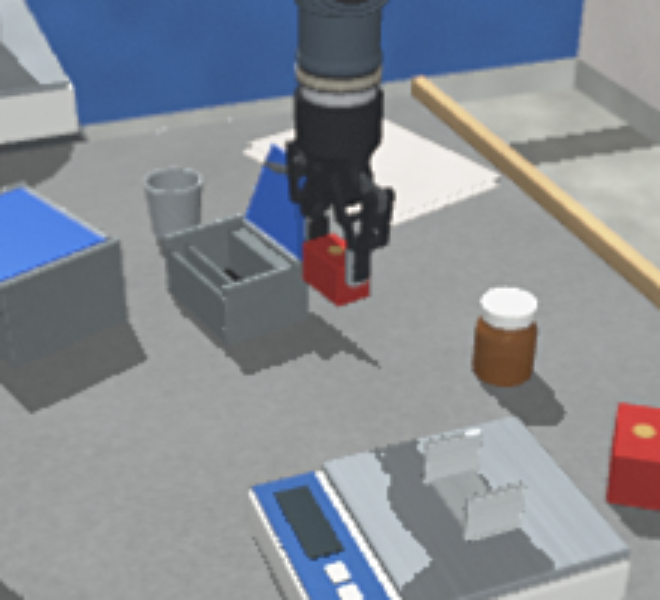

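View pics/wrist10.png

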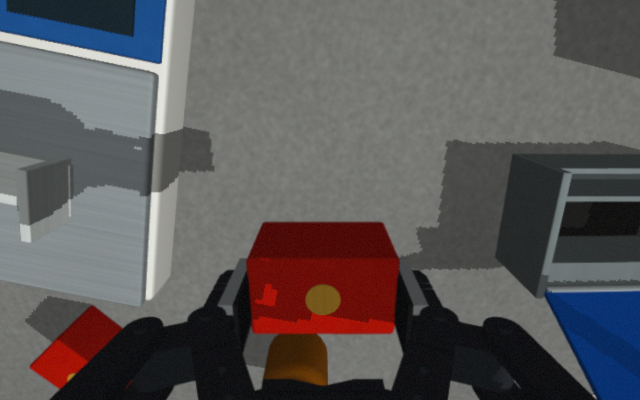

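Emit:
play_rows --pt "0 0.02 0 0" --pt "0 0.05 0 0" --pt "0 0.09 0 0" --pt "0 0.13 0.005 0" --pt "0 0.16 0.01 0" --pt "0 0.19 0.015 0" --pt "0 0.215 0.02 0" --pt "0 0.23 0.025 0" --pt "0 0.238 0.026 0" --pt "0 0.2405 0.0265 0" --pt "0 0.2405 0.0265 0" --pt "0 0.2405 0.0265 0" --pt "0 0.2405 0.0265 0"

```text
t: 18.7
tcp_pos: [0.5028, 0.2415, 0.1321]
tool_rot: [-0.075, 0.704, 0.075, 0.702]
force: [-0.5, 0.5, -5.3]
finger_gap: 0.681
```

```bash
python3 - <<'E'
from st import *
st=show();s=snapshot("wrist"); save(s,"wrist11");P=cloud(s)
c=np.array([.504,.2424]); a=np.radians(12.4); X=np.array([np.cos(a),np.sin(a)]);Y=np.array([-X[1],X[0]])
D=st["tcp_pos"][:2]-c; print("tcp in case",D@X,D@Y)
k=(P[...,2]>.05)&(P[...,2]<.08); p=P[k]; d=p[:,:2]-c; q=np.c_[d@X,d@Y,p[:,2]]; q=q[(abs(q[:,0])<.07)&(abs(q[:,1])<.09)]
e=q[q[:,2]>.066]; print("ends y",np.percentile(e[:,1],[1,99]),"x",np.percentile(e[:,0],[1,99]))
s=snapshot("scene"); cv2.imwrite("pics/scene11.png",cv2.resize(s["image"][80:280,280:500],None,fx=3,fy=3))
E
```

```text
18.7 [0.5028 0.2415 0.1321] yaw 102.16 [-0.5  0.5 -5.3] 0.681 q6 [ 0.25  0.53  1.67  0.    0.95 -1.54]
tcp in case -0.001324852596018868 -0.0006504872712342517
ends y [-0.06995999  0.06984174] x [-0.05076715  0.047879  ]
```

View pics/wrist11.png

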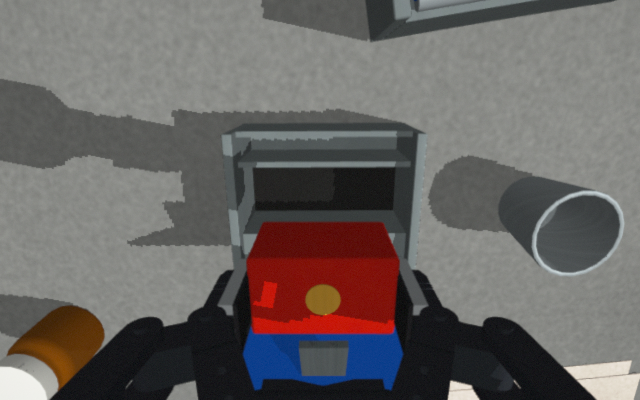

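View pics/scene11.png

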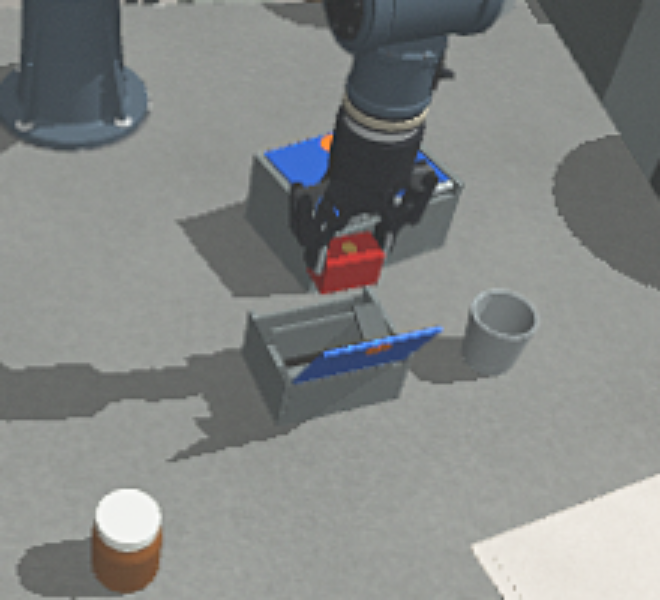

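Emit:
play_rows --pt "0.02 0.0007 0.0015 0" --pt "0.04 0.0007 0.0015 0" --pt "0.06 0.0007 0.0015 0" --pt "0.075 0.0007 0.0015 0" --pt "0.09 0.0007 0.0015 0" --pt "0.1 0.0007 0.0015 0" --pt "0.11 0.0007 0.0015 0" --pt "0.11 0.0007 0.0015 0" --pt "0.11 0.0007 0.0015 0"

```text
t: 19.7
tcp_pos: [0.5041, 0.2428, 0.0223]
tool_rot: [-0.075, 0.704, 0.075, 0.702]
force: [-0.1, 0.3, -5.7]
finger_gap: 0.686
```

```bash
python3 - <<'E'
from st import *
st=show()
c=np.array([.504,.2424]); a=np.radians(12.4); X=np.array([np.cos(a),np.sin(a)]);Y=np.array([-X[1],X[0]])
D=st["tcp_pos"][:2]-c; print("tcp in case",D@X,D@Y)
s=snapshot("wrist"); save(s,"wrist12")
s=snapshot("side"); cv2.imwrite("pics/side12.png",cv2.resize(s["image"][80:230,200:350],None,fx=4,fy=4))
E
```

```text
19.7 [0.5041 0.2428 0.0223] yaw 102.17 [-0.1  0.3 -5.7] 0.686 q6 [ 0.25  0.7   1.73  0.    0.71 -1.54]
tcp in case 0.00018867016225898448 0.00041814659307173895
```

View pics/side12.png

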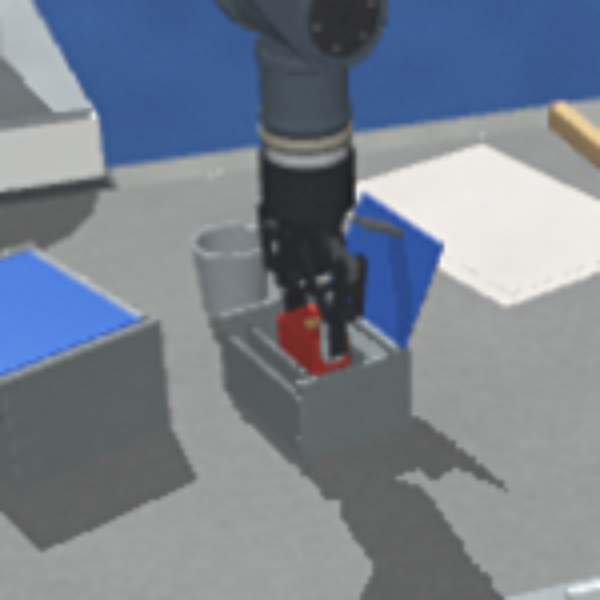

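View pics/wrist12.png

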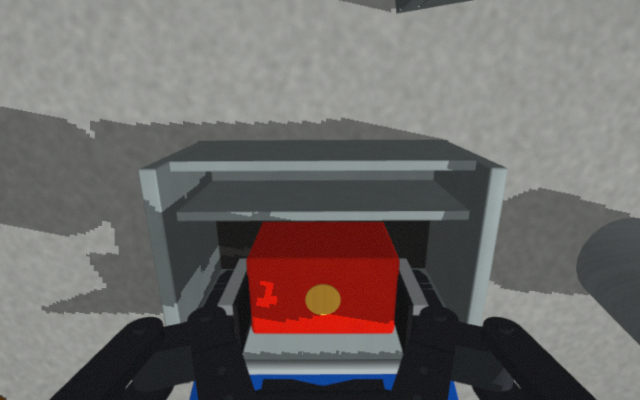

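Emit:
play_rows --pt "0.008 0 0 0" --pt "0.016 0 0 0" --pt "0.022 0 0 0" --pt "0.026 0 0 0" --pt "0.028 0 0 0" --pt "0.028 0 0 0"

```text
t: 20.4
tcp_pos: [0.5042, 0.243, -0.0057]
tool_rot: [-0.075, 0.704, 0.075, 0.702]
force: [1.1, 0.3, -4.8]
finger_gap: 0.685
```

Emit:
play_rows --pt "0.001 0 0 0" --pt "0.002 0 0 0" --pt "0.0025 0 0 0" --pt "0.0025 0 0 0"

```text
t: 20.8
tcp_pos: [0.5042, 0.243, -0.0081]
tool_rot: [-0.075, 0.704, 0.075, 0.702]
force: [1.1, -0.7, -5.3]
finger_gap: 0.686
```

Emit:
play_rows --pt "0.001 0 0 0" --pt "0.0015 0 0 0" --pt "0.0015 0 0 0"

```text
t: 21.1
tcp_pos: [0.5041, 0.243, -0.0097]
tool_rot: [-0.075, 0.704, 0.075, 0.702]
force: [-1.3, 0.4, -5.8]
finger_gap: 0.683
```

Emit:
play_rows --pt "0.001 0 0 0" --pt "0.0015 0 0 0" --pt "0.0015 0 0 0"

```text
t: 21.4
tcp_pos: [0.5043, 0.243, -0.0102]
tool_rot: [-0.075, 0.704, 0.075, 0.702]
force: [-2.3, -0.3, 5.2]
finger_gap: 0.683
```

Contact came at the height expected for the compartment floor. Releasing with only a partial opening.

Emit:
play_rows --pt "0 0 0 0" --pt "0 0 0 0" --pt "0 0 0 0" --pt "0 0 0 0" --pt "0 0 0 0" --claw 82

```text
t: 21.9
tcp_pos: [0.5043, 0.243, -0.0103]
tool_rot: [-0.075, 0.704, 0.075, 0.702]
force: [-1.0, 0.3, 0.2]
finger_gap: 0.82
```

```bash
python3 - <<'E'
from st import *
st=show()
s=snapshot("wrist"); save(s,"wrist13")
E
```

```text
21.9 [ 0.5043  0.243  -0.0103] yaw 102.18 [-1.   0.3  0.2] 0.82 q6 [ 0.25  0.76  1.74  0.    0.65 -1.54]
```

View pics/wrist13.png

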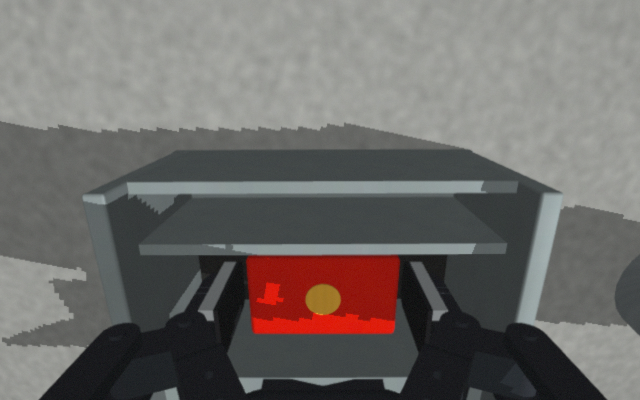

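The fingers are clear of both ends and the weight's top is level. Lifting straight up.

Emit:
play_rows --pt "-0.01 0 0 0" --pt "-0.03 0 0 0" --pt "-0.06 0 0 0" --pt "-0.1 0 0 0" --pt "-0.14 0 0 0" --pt "-0.17 0 0 0" --pt "-0.2 0 0 0" --pt "-0.21 0 0 0" --pt "-0.21 0 0 0" --pt "-0.21 0 0 0"

```text
t: 22.95
tcp_pos: [0.5038, 0.2425, 0.1987]
tool_rot: [-0.075, 0.705, 0.075, 0.702]
force: [-0.1, -0.1, -0.2]
finger_gap: 0.82
```

```bash
python3 - <<'E'
from st import *
st=show()
s=snapshot("wrist"); save(s,"wrist14"); P=cloud(s)
c=np.array([.504,.2424]); a=np.radians(12.4); X=np.array([np.cos(a),np.sin(a)]);Y=np.array([-X[1],X[0]])
for i,cc,m in blobs(s,"red",300):
    v,u=np.nonzero(cv2.morphologyEx(m.astype(np.uint8),cv2.MORPH_CLOSE,np.ones((25,25)))); z=P[v,u][:,2]; k=z>.042; q=plane(s,np.c_[u,v][k],.046); r=rect(q); d=np.array(r[0])/1000-c
    print(i,r,np.nanmedian(z[k]),"in case",d@X,d@Y)
s=snapshot("scene"); P=cloud(s).reshape(-1,3)
d=P[:,:2]-c; q=np.c_[d@X,d@Y,P[:,2]]; k=(q[:,0]>.04)&(q[:,0]<.11)&(abs(q[:,1])<.06)&(q[:,2]>.08)&(q[:,2]<.17); q=q[k]
print("lid outer",len(q),np.polyfit(q[:,2],q[:,0],1), q[:,2].max(), np.arctan(np.polyfit(q[:,2],q[:,0],1)[0])+np.pi/2)
E
```

```text
22.95 [0.5038 0.2425 0.1987] yaw 102.18 [-0.1 -0.1 -0.2] 0.82 q6 [ 0.25  0.44  1.6   0.    1.11 -1.54]
[ 292  151   63   40 2275] (array([503. , 242.1]), array([35.7, 59.7]), 12.1) 0.04626051767118644 in case -0.0010410928764842925 -7.826635633320892e-05
lid outer 402 [0.13270157 0.05511452] 0.16154384876639705 1.702727084250906
```

View pics/wrist14.png

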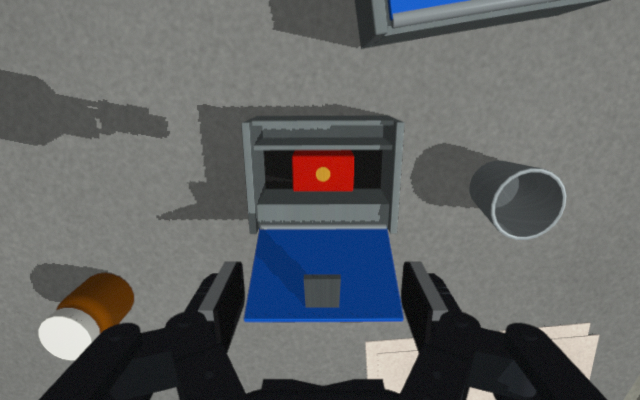

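Weight is within about 1 mm of the compartment centre, with its top at z≈0.046, and the lid is open. Next I'll shut the fingers and go behind the lid.

Emit:
play_rows --pt "-0.01 0 0.02 0" --pt "-0.01 0 0.05 0" --pt "-0.01 0 0.08 0" --pt "-0.01 0 0.11 0" --pt "-0.01 0 0.125 0" --pt "-0.01 0 0.125 0" --pt "-0.01 0 0.125 0" --pt "0.03 0 0.125 0" --pt "0.06 0 0.125 0" --pt "0.09 0 0.125 0" --pt "0.107 0 0.125 0" --pt "0.107 0 0.125 0" --pt "0.107 0 0.125 0" --pt "0.107 0 0.125 0" --claw 0

```text
t: 24.45
tcp_pos: [0.6256, 0.2691, 0.0917]
tool_rot: [-0.075, 0.704, 0.075, 0.702]
force: [0.6, -0.0, 0.4]
finger_gap: 0.001
```

```bash
cat > cs.py <<'E'
from st import *
c=np.array([.504,.2424]); a=np.radians(12.4); X=np.array([np.cos(a),np.sin(a)]);Y=np.array([-X[1],X[0]])
st=show(); D=st["tcp_pos"][:2]-c; print("tcp in case",(D@X).round(4),(D@Y).round(4),"tip z",st["tcp_pos"][2]+.033)
E
python3 - <<'E'
from cs import *
s=snapshot("side"); cv2.imwrite("pics/side15.png",cv2.resize(s["image"][80:230,200:400],None,fx=4,fy=4))
E
```

```text
24.45 [0.6256 0.2691 0.0917] yaw 102.18 [ 0.6 -0.   0.4] 0.001 q6 [ 0.24  0.72  1.37  0.    1.05 -1.54]
tcp in case 0.1245 -0.0 tip z 0.1247030543561427
```

View pics/side15.png

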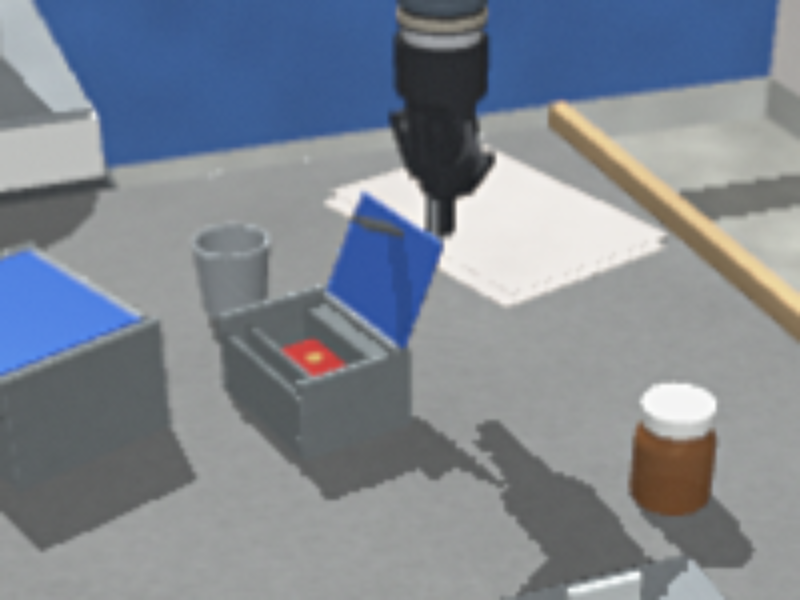

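Emit:
play_rows --pt "0 0 -0.015 0" --pt "0 0 -0.03 0" --pt "0 0 -0.045 0" --pt "0 0 -0.0625 0" --pt "0.001 0 -0.078 0" --pt "0.0027 0 -0.094 0" --pt "0.005 0 -0.103 0" --pt "0.007 0 -0.112 0" --pt "0.007 0 -0.112 0" --pt "0.007 0 -0.112 0"

```text
t: 25.5
tcp_pos: [0.5163, 0.2455, 0.0855]
tool_rot: [-0.075, 0.704, 0.075, 0.702]
force: [1.0, 0.5, 1.9]
finger_gap: 0.0
```

```bash
python3 - <<'E'
from cs import *
s=snapshot("side"); cv2.imwrite("pics/side16.png",cv2.resize(s["image"][80:230,200:400],None,fx=4,fy=4))
E
```

```text
25.5 [0.5163 0.2455 0.0855] yaw 102.18 [1.  0.5 1.9] 0.0 q6 [ 0.25  0.61  1.66  0.    0.87 -1.54]
tcp in case 0.0127 0.0004 tip z 0.11847652872857281
```

View pics/side16.png

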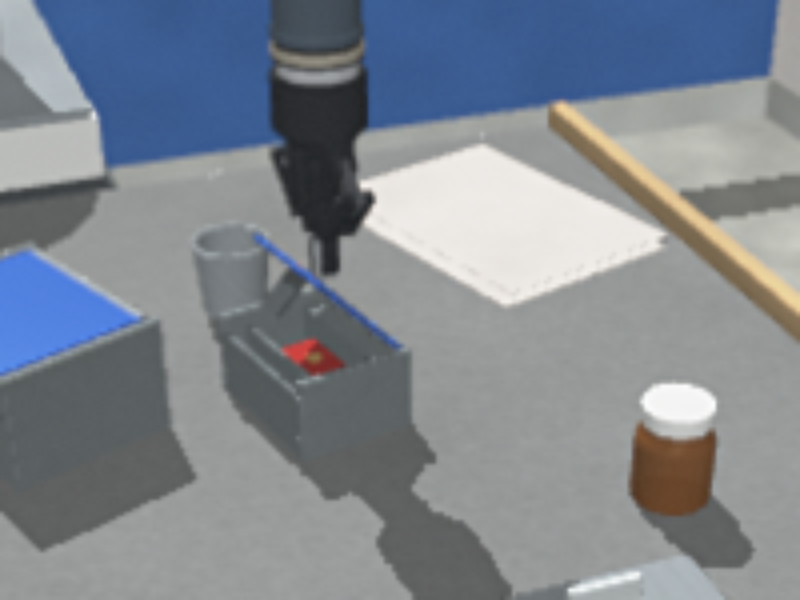

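Emit:
play_rows --pt "0.005 0 -0.008 0" --pt "0.012 0 -0.0156 0" --pt "0.019 0 -0.025 0" --pt "0.0265 0 -0.0335 0" --pt "0.033 0 -0.039 0" --pt "0.04 0 -0.043 0" --pt "0.044 0 -0.046 0" --pt "0.044 0 -0.0467 0" --pt "0.044 0 -0.0467 0"

```text
t: 26.45
tcp_pos: [0.4697, 0.2355, 0.0413]
tool_rot: [-0.075, 0.705, 0.075, 0.701]
force: [-1.0, -0.1, 2.1]
finger_gap: 0.002
```

```bash
python3 cs.py
```

```text
26.45 [0.4697 0.2355 0.0413] yaw 102.19 [-1.  -0.1  2.1] 0.002 q6 [ 0.25  0.64  1.8   0.    0.7  -1.53]
tcp in case -0.035 0.0006 tip z 0.07428938637422185
```

Now press to the stop, which was at TCP z≈0.0325 before.

Emit:
play_rows --pt "0.002 0 0.001 0" --pt "0.004 0 0.001 0" --pt "0.006 0 0.001 0" --pt "0.0075 0 0.001 0" --pt "0.0085 0 0.001 0" --pt "0.0085 0 0.001 0"

```text
t: 27.05
tcp_pos: [0.4702, 0.2356, 0.033]
tool_rot: [-0.075, 0.705, 0.075, 0.701]
force: [-3.4, -0.3, 4.5]
finger_gap: -0.002
```

Emit:
play_rows --pt "0.001 0 0 0" --pt "0.0015 0 0 0" --pt "0.0015 0 0 0" --pt "0.0015 0 0 0"

```text
t: 27.45
tcp_pos: [0.4702, 0.2356, 0.0328]
tool_rot: [-0.075, 0.705, 0.075, 0.701]
force: [-3.4, -0.7, 12.5]
finger_gap: -0.004
```

At the stop with 12.5 N. Letting go and lifting away.

Emit:
play_rows --pt "-0.005 0 0 0" --pt "-0.02 0 0 0" --pt "-0.05 0 0 0" --pt "-0.09 0 0 0" --pt "-0.13 0 0 0" --pt "-0.16 0 0 0" --pt "-0.17 0 0 0" --pt "-0.17 0 0 0" --pt "-0.17 0 0 0" --pt "-0.17 0 0 0" --pt "-0.17 0 0 0" --pt "-0.17 0 0 0"

```text
t: 28.65
tcp_pos: [0.4707, 0.2354, 0.2016]
tool_rot: [-0.075, 0.706, 0.075, 0.7]
force: [-0.1, 0.0, -1.3]
finger_gap: -0.001
```

```bash
python3 - <<'E'
from cs import *
s=snapshot("wrist"); save(s,"wrist17"); P=cloud(s)
for i,cc,m in blobs(s,"blue",300):
    p=P[m]; p=p[~np.isnan(p[:,0])]; d=p[:,:2]-c; A=np.c_[d@X,d@Y,np.ones(len(d))]
    co=np.linalg.lstsq(A,p[:,2],rcond=None)[0]; print(i,np.median(p,0),"slope x,y,z0",co)
s=snapshot("scene"); save(s,"scene17")
E
```

```text
28.65 [0.4707 0.2354 0.2016] yaw 102.19 [-0.1  0.  -1.3] -0.001 q6 [ 0.25  0.39  1.67  0.    1.09 -1.53]
tcp in case -0.034 0.0003 tip z 0.23461344528254374
[  380     0   235    69 10701] [0.32349171 0.31828801 0.09976065] slope x,y,z0 [ 0.00021035 -0.00070807  0.09988085]
[  255   163   136    95 11488] [0.49977549 0.24321433 0.07156119] slope x,y,z0 [-0.02975673 -0.00133499  0.07186477]
```

View pics/wrist17.png

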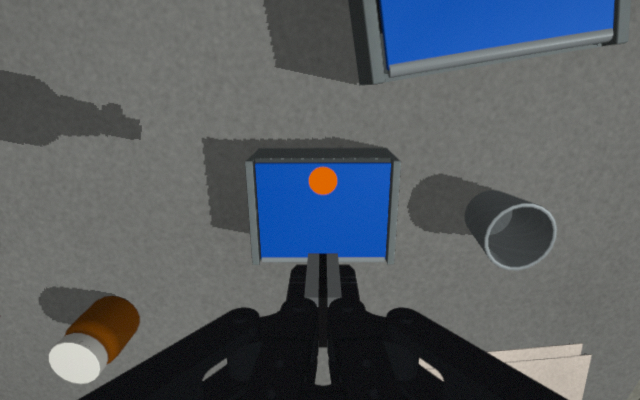

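View pics/scene17.png

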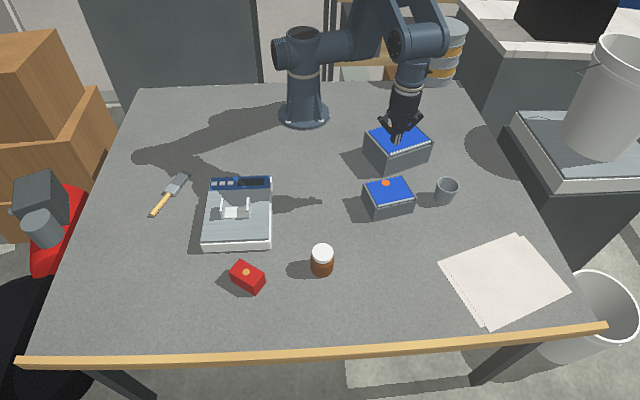

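The lid is down about 1.1 s after release: wrist view (323,210), scene (388,195). My plane fit shows a slope of about 0.03 rad, so I'll check it against the initial latched lid.

```bash
python3 - <<'E'
from cs import *
def fit(s,name):
    P=cloud(s)
    d=P[...,:2]-c; x=d@X;y=d@Y;z=P[...,2]
    M=np.zeros(z.shape,bool)
    for i,cc,m in blobs(s,"blue",100)+blobs(s,"orange",10): M|=m
    k=M&(x>-.045)&(x<.038)&(abs(y)<.055)&(z>.055)&(z<.09)
    A=np.c_[x[k],y[k],np.ones(k.sum())];b=z[k]
    for _ in range(5):
        co=np.linalg.lstsq(A,b,rcond=None)[0]; r=b-A@co; g=abs(r)<2.5*r.std()+1e-4; A=A[g];b=b[g]
    f=(x[k]<-.025); h=(x[k]>.02)
    print(name,len(b),co.round(4),"front z",np.median(z[k][f]).round(4),"back z",np.median(z[k][h]).round(4))
fit(pickle.load(open("wrist1.pkl","rb")),"w1"); fit(pickle.load(open("scene0.pkl","rb")),"sc0"); fit(pickle.load(open("side0.pkl","rb")),"sd0")
for n in ["wrist","scene","side"]: fit(snapshot(n),n)
E
```

```text
28.75 [0.471  0.2355 0.2021] yaw 102.2 [-0.1  0.2  1. ] -0.003 q6 [ 0.25  0.39  1.67  0.    1.09 -1.53]
tcp in case -0.0337 0.0004 tip z 0.235137660097672
w1 10999 [-0.0061  0.0005  0.0717] front z 0.0719 back z 0.0715
sc0 676 [-0.0075 -0.0039  0.071 ] front z 0.0711 back z 0.0708
sd0 367 [-0.0051  0.0051  0.0712] front z 0.0717 back z 0.0713
wrist 9571 [-0.0062 -0.0004  0.0716] front z 0.0718 back z 0.0714
scene 673 [-0.0055 -0.0005  0.0709] front z 0.0714 back z 0.0706
side 364 [-0.      0.0018  0.0711] front z 0.0711 back z 0.0711
```

With edge pixels trimmed, the lid plane matches the initial latched lid in all three cameras. Handing in.

```bash
python3 -c "
from station import manip
print(manip.sign_off())"
```

```text
the job is handed in; nothing more can be done
None
```

I put the weight away and handed the job in at about 29 s; the sign-off reports no verdict. I pressed the lid open and took the small red weight off the scale. I set it down on the bench to take it again by its ends, then stood it on the case floor with the lid open. Finally I swung the lid over from behind and pressed it to its stop.

**Last checks:**
- **Weight:** before I closed the lid, it stood level, about 1 mm (x) and 0 mm (y) from the floor's centre, with its top at 46 mm. With the lid shut I could not see it again.
- **Lid:** about 1.2 s after I let go, it lay in the same plane as at the start, to within 1 mm and 0.01 rad in all three cameras.
- **Other objects:** the jar, cup and brush looked unmoved in the last pictures; I did not measure them again. The gripper was about 16 cm above the lid, touching nothing.

**Disagreements:**
- **Fingertips:** the shut fingertips were about 33 mm above the reported TCP. Camera depth and the lid's press stop both showed this, and I worked to the measured offset. The first press stopped short in the air because of it.
- **Lid slope:** one rough fit of the closed lid gave a slope of 0.03 rad. It went away once I trimmed edge pixels, so I took it as an artefact.
- **Press force:** both presses went above the 4 to 8 N suggested, reaching about 21 N for the opening press and 12 N for the closing press.

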